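# Lever the new lensmeter loose from its shipping board

### The arm

A 7-joint arm with a two-finger parallel gripper is mounted at the origin on the work surface. World frame = base frame: x ahead of the robot, y to its left, z up, the work surface at z = 0. Lengths are in m, angles in rad, forces in N, time in s.
With the tool pointing down it reaches from about 0.425 to 0.925 m from the base axis. Payload 6.8 kg.
Tool frame: the origin (TCP) lies at the very end of the fingers, on their centre line; the grasp point (between the pads) lies 19 mm behind it; x points along the fingers, y is the direction in which the jaws open and shut, and the axes are right-handed (so a half turn about x gives the same grasp; the last joint's range is limited). The gripper opens to 85 mm and grips with 20 to 120 N. Pads are 22 mm wide; open, the fingers measure 114 mm over their backs; the gripper's body (76 mm by 85 mm) begins 54 mm behind the grasp point. The pads swing forward as they close: fully open they stand 13 mm farther back than shut.
Start: joints at [1.036, 0.477, 0.022, 1.555, -0.011, 1.109, -0.083], TCP at [0.279, -0.614, 0.231] pointing down, gripper open.
Joint ranges: [-2.96, 2.96], [-0.34, 2.1], [-1.41, 1.46], [0.24, 2.44], [-1.37, 4.51], [0.17, 1.92], [-2.96, 2.96]. Speed limits (rad/s): [2.39, 2.39, 3.14, 3.14, 3.14, 3.14, 3.14].

### API

Orientations are given as a rotation vector (axis times angle).
In Python, from bench import get_obs, grab_frame, camera_info, hand_in gives the robot as it stands.
- The arm moves only by the tool apply_moves, never from a script. Its argument "series" is text: rows parted by semicolons, each of 7 numbers parted by spaces: the turn, a rotation vector about the tool's x, y, z in rad, then the shift along the tool's x, y, z in m, then the opening, from 0 (shut) to 1 (fully open). In form: wx wy wz tx ty tz hand; .... A call has 1 to 12 rows; each row is the pose to reach, as a shift and turn from the pose commanded when the call began, along the tool's axes at that moment; what a row does not reach only later rows make up. A row lasts 1/8 s, in which the tool goes at most 62.5 mm and 10.7 degrees, less where a joint would pass 70% of its speed; a pose out of reach is approached as far as the arm can. A call with a gripper value outside its range is refused whole. The fingers move at their own pace and stop on an object; "force" is the grip in N (left out, the last holds). Time passes only in rows, so rows that repeat a pose let the fingers close. It gives the time, the measured TCP pose, the force and the opening at its end, in the units of the state.
- get_obs(): the state, without advancing time (a new reading comes with each control period).
- grab_frame(name): name is "scene" or "top" or "wrist"; returns the picture (480x640x3 uint8, blue, green, red); there is no depth.
- camera_info(name): a dict with "fov_y" (degrees; the focal length in pixels is half the picture's height over the tangent of half this angle, whatever the lens; pixels are square), "cx", "cy" (the principal point, pixels), "rvec" (rotation vector, rad) and "tvec" (3), from world to camera coordinates, as OpenCV has them. Camera axes: x right, y down, z forward; pixel columns grow to the right and rows downward; lengths in m; the calibration is good to about 2 mm. The wrist camera is an equidistant fisheye: a pixel r from the principal point sees the ray r / f radians off the axis. A picture is of the moment at which its call begins: read the wrist's pose just before it. camera_info takes no time and is no camera call; for the wrist camera it gives the pose at the moment of the call.
- hand_in(): hands the job in, once; it reports no verdict.
The state is a dict: "clock": time; "joints": joint angles; "qvel": joint speeds; "tau": joint torques, N m; "tcp_pos": TCP position; "orientation": TCP orientation; "contact_force": force on the tool from outside, world axes, zero at the start; "moment": the same for the moment, N m; "grip_width": finger opening in m.
Only numpy, scipy, OpenCV 4.12 (cv2) and the standard library are available. Lean on these libraries where they do the work, as an engineer would, in place of code of your own. Each camera call takes 0.05 s, during which the arm holds its last target.

### The job

The heavy lensmeter is still pressed tight on the rubber spigots of its plywood shipping board. Stand the roof-shaped wooden block in front of the overhanging edge of its cast base, set the pry bar over the block with its toe under that edge, and press the handle down until the edge stands at least 10 mm higher than it did (it stays up by itself); then draw the bar out and lay it flat on the table, clear of the instrument. Do not touch the delicate instrument itself with the arm or gripper, and leave everything else on the table where it is.

Things in the scene. Friction and masses are not known exactly. Their poses are not given: they have to be found in the camera images.
- pry_bar: Straight flat pry bar, 320 mm long, about 0.5 kg, lying flat. Origin: mid-length (also its centre of mass, within 5 mm), on the underside; x to the toe, z out of the top face. Blade (toe) x 90 to 160 mm: 26 wide, 8 thick. Bare steel shank x -20 to 90: 20 wide, 12 thick (grasp here near the middle, across the width). Black handle x -160 to -20: 28 wide, 16 thick. Undersides flush at z = 0.
- bar_toe (a point): Tip of the pry bar's toe, on the underside (x = +160 mm on the bar).
- bar_end (a point): End of the pry bar's handle, on its top face (x = -160 mm, z = 16 mm on the bar).
- fulcrum_block: Loose roof-shaped dark hardwood block, 0.12 kg, standing on the table: 40 mm (own x) by 50 mm (own y), 38 mm high. Sloping sides leave a flat crest 12 mm wide along own y; the two end faces 50 mm apart are upright (grasp across them). Origin: centre of the underside. The bar lies across the crest, which goes about 50 mm out from the base edge.
- transit_board: Fixed plywood board 200 x 200 x 18 mm that carries the lensmeter. Origin: centre of its underside, on the table; z up. Own -x points to the lever side, where the cast base overhangs: base edge at x = -130 mm, board edge at x = -100 mm. A steel clip at x = +70 mm holds the opposite base edge down.
- lensmeter: Lensmeter, about 4.5 kg, 0.38 m tall: pale cast base 200 x 160 x 24 mm, column, inclined tube leaning away from the lever side. Origin: underside of the clipped edge, 32 mm above the table, about which the base tilts (0 to 0.10 rad); own -x to the lever side. Rubber spigots grip it: raising the lever-side edge takes about 50 to 60 N there throughout; it stays wherever it is raised to.
- lip_mid (a point): Middle of the lower edge of the base on the lever side (edge 160 mm long, square to the lensmeter's x). Seated, it is 32 mm above the table, with clear space from it down to the table for 30 mm inwards; it rises up to 20 mm as the base is levered up.
- tape_roll: Bystander: roll of brown tape, 96 mm across, 48 mm high; origin under its centre.
- screwdriver: Bystander: screwdriver lying on the table.
- spray_bottle: Bystander: white bottle with a blue cap, 56 mm across, 160 mm high; origin under its centre.
- carton: Bystander: small closed carton 90 x 120 x 70 mm; origin under its centre.
- packing_block: Bystander: flat square wooden block 60 x 60 x 22 mm, too low to lever on; origin under its centre.
- remote_unit: Bystander: white hand control 50 x 130 x 24 mm; origin under its centre.
- mug: Bystander: white mug, 80 mm across, 90 mm high; origin under its centre.
There are look-alikes about, which are no part of the job. There is more than one size of the fulcrum_block; the job needs the smallest.

How it is judged:
On the way, in this order (a step that is already met when the one before it is completed fails the run):
1. The pry bar lies over the fulcrum block and bears up against the underside of the base edge, which is still down (raised less than 5 mm) (contact force between pry_bar and fulcrum_block above 1 N and contact force between pry_bar and lensmeter above 1 N and distance of lip_mid from where it was at the start of the episode below 0.005 m), for 0.05 s.
2. The base edge is levered up at least 10 mm by the bar (bar bearing on the block and on the base) (contact force between pry_bar and fulcrum_block above 3 N and contact force between pry_bar and lensmeter above 3 N and height (world z) of lip_mid above 0.042 m), for 0.1 s.
At the end, for the whole second after the job is handed in: Base edge at least 10 mm above its seated height (lip_mid above 42 mm); bar at rest, flat on the table (within 0.08 rad, origin below 30 mm), touching neither lensmeter, board nor block, its middle over 180 mm from lip_mid in plan or both ends at least 10 mm out in front of the edge (height (world z) of lip_mid above 0.042 m and contact force between pry_bar and lensmeter below 0.05 N and contact force between pry_bar and fulcrum_block below 0.05 N and contact force between pry_bar and transit_board below 0.05 N and height (world z) of pry_bar below 0.03 m and angle between pry_bar's own x axis and vertical between 1.49 and 1.65 rad and (horizontal distance between pry_bar and lip_mid above 0.18 m or x of each of bar_toe, bar_end in the frame of transit_board below -0.14 m) and linear speed of pry_bar below 0.02 m/s and angular speed of lensmeter below 0.02 rad/s).
It fails at once if The arm or gripper pushes on the lensmeter (over 2 N) (contact force between the arm and lensmeter above 2 N).
It fails at once if The fingers push on the lensmeter (over 2 N) (contact force between the fingers and lensmeter above 2 N).
It fails at once if A bystander is moved more than 25 mm (distance of any of tape_roll, screwdriver, spray_bottle, carton, packing_block, remote_unit, mug from where it was at the start of the episode above 0.025 m).
It also fails if it takes over 72 s, if anything falls off the work surface, if the arm or the gripper's body presses on something with over 40 N, if the wrist force passes 120 N, or if a joint passes its speed limit or range.

## Working session

There is one attempt and no reset: what is moved stays moved. The work goes in short steps, Python scripts to look and compute and a tool call to move; the robot and the scene stay as the last step left them, time stands still between calls to the robot, and variables do not carry over. Pictures are saved under pics/ and viewed, and the job is handed in when it is done.

Besides the shell and the picture viewer there is one more tool, called after "Call:" as name(argument=value, ...) on one line, values as JSON. apply_moves: Moves the arm, as the interface text tells. Its arguments: {"type":"object","properties":{"series":{"type":"string"},"force":{"type":"number"}},"required":["series"]}

```bash
ls; mkdir -p pics
python3 - <<'E'
from bench import *
import cv2
print(get_obs())
for n in ("scene","top","wrist"):
    print(n,camera_info(n))
    cv2.imwrite(f"pics/{n}0.png",grab_frame(n))
E
```

```text
pics
{'clock': 0.0, 'joints': array([ 1.03587782,  0.47781629,  0.0223623 ,  1.55643788, -0.0114878 ,
        1.10928501, -0.08311198]), 'qvel': array([-8.19436936e-04, -5.89386330e-04, -4.01563279e-06, -1.23784006e-04,
        8.72993214e-04,  1.33293550e-03, -5.53121367e-04]), 'tau': array([-3.61119428e-04, -5.96455228e+01,  1.60731878e+00, -2.81200022e+01,
        1.23968444e-02,  9.41581005e-03,  5.63356218e-05]), 'tcp_pos': array([ 0.27916519, -0.61392845,  0.23032103]), 'orientation': array([ 1.98580909,  0.43222141, -1.9869001 ]), 'contact_force': array([ 0.55552991, -0.67566896,  0.24050901]), 'moment': array([0.0289657 , 0.0096731 , 0.01921783]), 'grip_width': 0.08532136906354693}
scene {'fov_y': 55.40434159062856, 'cx': 326.92317470844193, 'cy': 240.74479893418558, 'rvec': array([ 1.93685042,  0.88515909, -0.48193926]), 'tvec': array([-0.33911058, -0.144624  ,  1.53347219])}
top {'fov_y': 47.72917042341299, 'cx': 307.6979818084789, 'cy': 243.22894783290317, 'rvec': array([ 2.19253136, -2.1833729 ,  0.06731074]), 'tvec': array([-0.02970587,  0.52488611,  1.29429554])}
wrist {'fov_y': 65.70646984690485, 'cx': 318.94310853444625, 'cy': 237.0292899671073, 'rvec': array([-2.39666217,  1.54460084,  0.26103368]), 'tvec': array([-0.67427728, -0.04112382,  0.38043446])}
```

View pics/scene0.png

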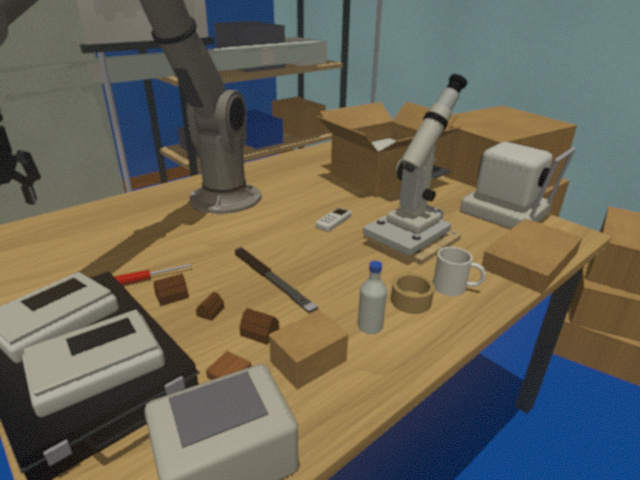

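View pics/top0.png

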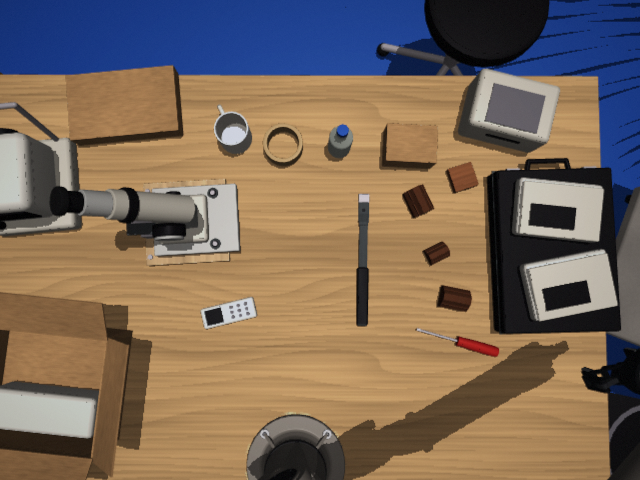

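View pics/wrist0.png

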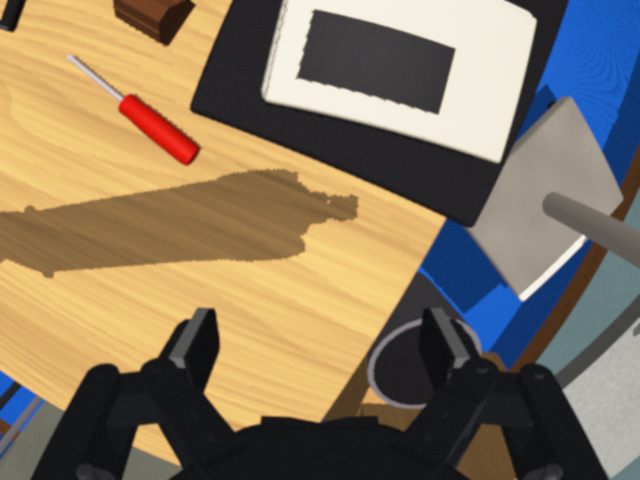

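Scene and top both show three dark roof-shaped blocks, at top px (418,201), (436,253) and (454,298). The reddish packing block is at (461,177) and the carton at (410,145). By description the smallest dark block, at (436,253), is the fulcrum. The bar lies at (363,260), with its toe up at (364,197), and the lensmeter's lever edge is at column ~240. I'll check these in a close crop and measure.

```bash
cat > h.py <<'E'
import numpy as np, cv2
from bench import *
from scipy.spatial.transform import Rotation as R
def cam(n):
    c=camera_info(n); f=240/np.tan(np.radians(c["fov_y"]/2)); Rm=cv2.Rodrigues(np.array(c["rvec"],float))[0]
    return f,c["cx"],c["cy"],Rm,np.array(c["tvec"],float)
def ray(n,uv,C=None):
    f,cx,cy,Rm,t=C or cam(n); x=(uv[0]-cx)/f; y=(uv[1]-cy)/f
    if n=="wrist":
        r=np.hypot(x,y); s=np.sin(r)/max(r,1e-9); d=np.array([x*s,y*s,np.cos(r)])
    else: d=np.array([x,y,1.])
    return -Rm.T@t, Rm.T@d
def pl(n,uv,z,C=None):
    o,d=ray(n,uv,C); return (o+d*(z-o[2])/d[2])[:2]
def proj(n,p,C=None):
    f,cx,cy,Rm,t=C or cam(n); q=Rm@np.asarray(p,float)+t
    if n=="wrist":
        r=np.arctan2(np.hypot(q[0],q[1]),q[2]); m=np.hypot(q[0],q[1]); return np.array([cx+f*r*q[0]/m,cy+f*r*q[1]/m])
    return np.array([cx+f*q[0]/q[2],cy+f*q[1]/q[2]])
E
python3 - <<'E'
from h import *
im=cv2.imread("pics/top0.png"); 
a=cv2.resize(im[160:340,330:510],None,fx=4,fy=4,interpolation=cv2.INTER_CUBIC)[:, :]
cv2.imwrite("pics/c1.png",cv2.resize(a,(600,600)))
b=cv2.resize(im[160:280,120:260],(700,600),interpolation=cv2.INTER_CUBIC); cv2.imwrite("pics/c2.png",b)
for p in [(418,201),(436,253),(454,298),(364,197),(362,325),(240,217)]: print(p,pl("top",p,0.03 if p[0]!=240 else .056))
s=cv2.imread("pics/scene0.png"); cv2.imwrite("pics/c3.png",cv2.resize(s[250:380,140:300],(800,650))[:600])
E
```

```text
(418, 201) [ 0.62692863 -0.29215605]
(436, 253) [ 0.50203781 -0.33403664]
(454, 298) [ 0.3952226  -0.37561672]
(364, 197) [ 0.63610162 -0.16244849]
(362, 325) [ 0.33059938 -0.1569924 ]
(240, 217) [0.58365459 0.13187819]
```

View pics/c1.png

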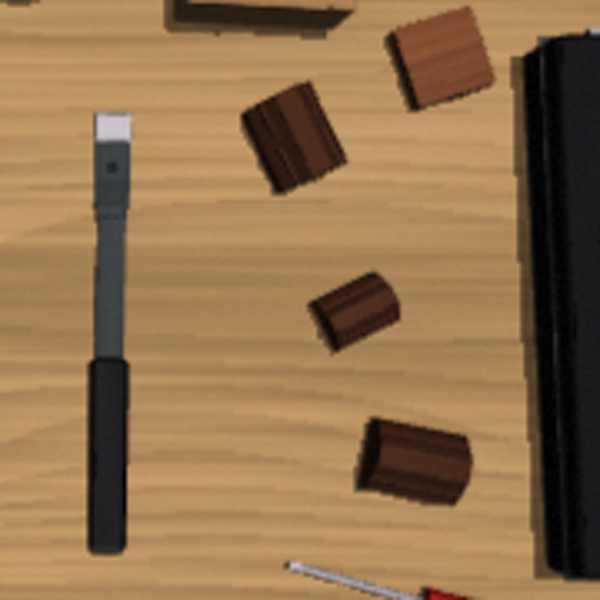

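View pics/c2.png

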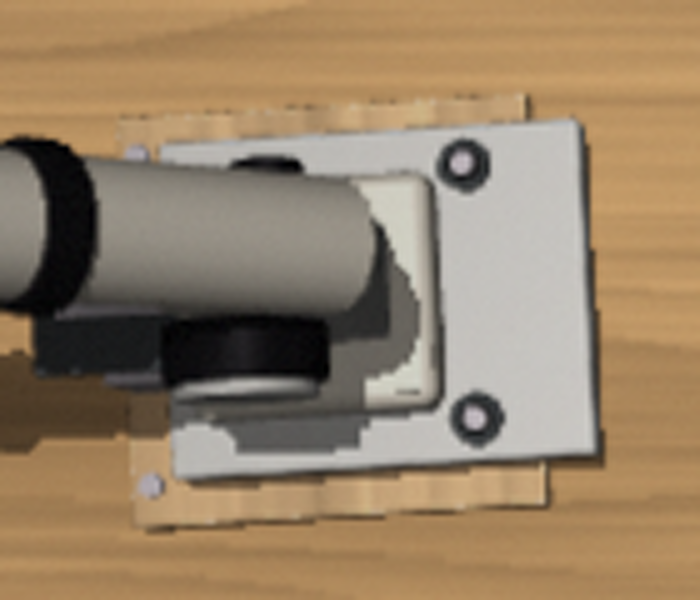

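View pics/c3.png

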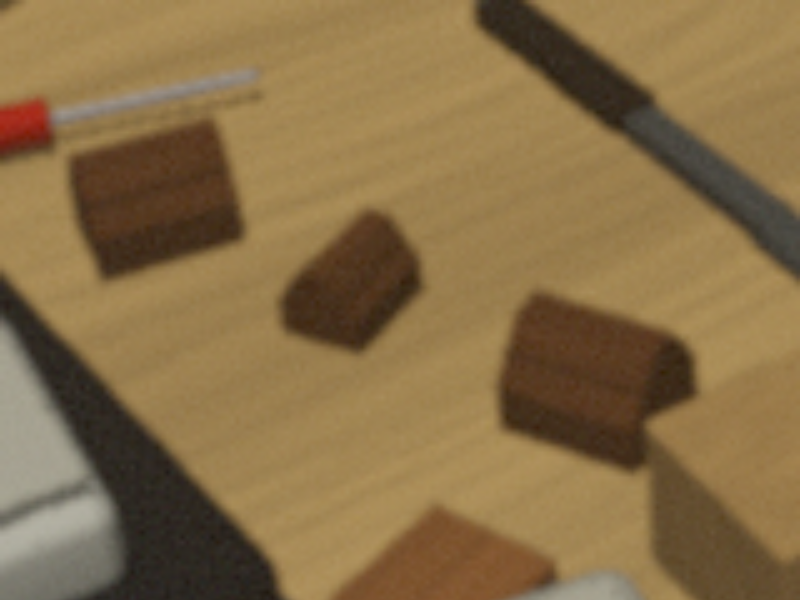

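The crop confirms it: the block at crop (355,310), top px (436,253), is clearly the smallest of the three roof blocks. Next I'll take finer crops for corner measurements.

Run:
```python
from h import *
im=cv2.imread("pics/top0.png"); 
b=cv2.resize(im[235:271,416:464],(800,600),interpolation=cv2.INTER_CUBIC)
g=b.astype(float)*2; cv2.imwrite("pics/c4.png",np.clip(g,0,255).astype(np.uint8))
b=cv2.resize(im[170:266,205:255],(416,800)[:2],interpolation=cv2.INTER_CUBIC)[:600]
cv2.imwrite("pics/c5.png",b)
# bar mask
hsv=cv2.cvtColor(im,cv2.COLOR_BGR2HSV)
sub=im[170:340,345:385]; h=hsv[170:340,345:385]
wood=(h[...,0]>8)&(h[...,0]<28)&(h[...,1]>70)
m=(~wood).astype(np.uint8)
n,l,st,c=cv2.connectedComponentsWithStats(m); i=1+np.argmax(st[1:,4]); print(st[i])
ys,xs=np.nonzero(l==i); 
for r in range(192,330,8):
    q=xs[ys==r-170]; print(r, (q.min()+345,q.max()+345) if len(q) else None)
print(ys.min()+170,ys.max()+170)
```

```text
[  12   24   13  132 1264]
192 None
200 (np.int64(358), np.int64(369))
208 (np.int64(359), np.int64(368))
216 (np.int64(359), np.int64(368))
224 (np.int64(359), np.int64(367))
232 (np.int64(360), np.int64(366))
240 (np.int64(359), np.int64(366))
248 (np.int64(359), np.int64(366))
256 (np.int64(359), np.int64(366))
264 (np.int64(359), np.int64(366))
272 (np.int64(358), np.int64(367))
280 (np.int64(358), np.int64(367))
288 (np.int64(358), np.int64(367))
296 (np.int64(357), np.int64(367))
304 (np.int64(357), np.int64(367))
312 (np.int64(357), np.int64(367))
320 (np.int64(357), np.int64(366))
328 None
194 325
```

View pics/c4.png

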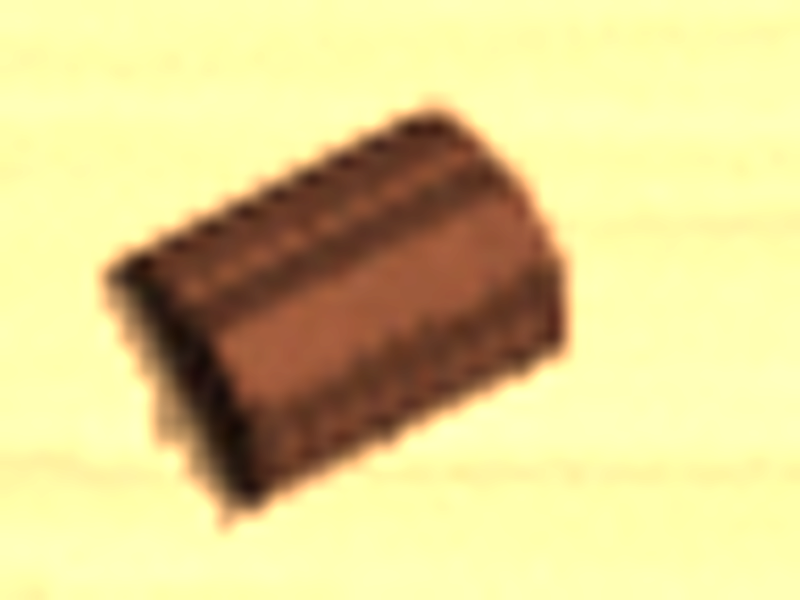

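View pics/c5.png

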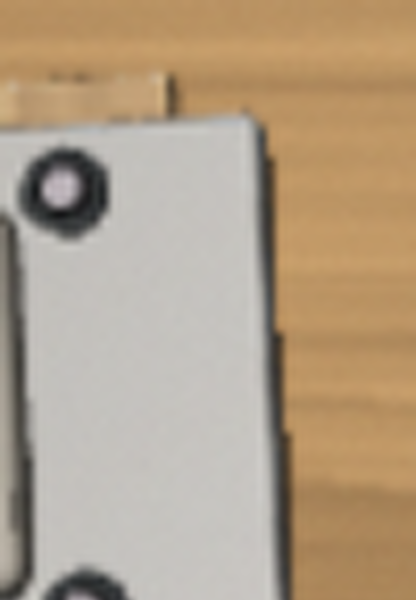

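Run:
```python
from h import *
C=cam("top")
def cr(p): return (416+(p[0]+.5)/16.667-.5,235+(p[1]+.5)/16.667-.5)
n=pl("top",cr((232,360)),.038,C); f=pl("top",cr((530,213)),.038,C)
print("crest",n,f,np.linalg.norm(f-n)*1e3,"mid",(n+f)/2,"ang",np.degrees(np.arctan2(*(f-n)[::-1])))
a=pl("top",cr((110,275)),0,C);b=pl("top",cr((235,510)),0,C);c=pl("top",cr((437,108)),0,C);d=pl("top",cr((562,352)),0,C)
print("base",a,b,c,d,np.linalg.norm(a-b),np.degrees(np.arctan2(*(a-c)[::-1])),np.degrees(np.arctan2(*(b-d)[::-1])), (a+b)/2)
# bar
t=pl("top",(363.5,193.7),.008,C); e=pl("top",(362.0,325.5),.014,C)
print("bar",t,e,np.linalg.norm(t-e),(t+e)/2)
im=cv2.imread("pics/top0.png").astype(float).mean(2)
P=[]
for r in range(190,250,4):
    row=im[r,228:248]; 
    k=np.argmin(np.diff(row)); 
    # threshold subpixel
    lvl=(row[2]+row.min())/2; j=np.nonzero(row<lvl)[0][0]; x=228+j-1+(row[j-1]-lvl)/(row[j-1]-row[j])
    P.append(pl("top",(x,r),.056,C))
P=np.array(P); k=np.polyfit(P[:,0],P[:,1],1); print("front edge y=kx+c",k,np.std(P[:,1]-np.polyval(k,P[:,0])))
u=pl("top",(120+580/5,160+121/5),.056,C);v=pl("top",(120+599/5,160+455/5),.056,C);print(u,v,np.linalg.norm(u-v))
w=pl("top",(120+162/5,160+145/5),.056,C);z=pl("top",(120+174/5,160+478/5),.056,C);print("back",w,z,np.linalg.norm(u-w),np.linalg.norm(v-z))
```

```text
crest [ 0.49416744 -0.31654873] [ 0.51530192 -0.35920021] 47.600578895796495 mid [ 0.50473468 -0.33787447] ang -63.64085695422109
base [ 0.50811895 -0.30723482] [ 0.47375133 -0.32521041] [ 0.53286323 -0.35544434] [ 0.49709623 -0.37334222] 0.038784723342063704 117.16986332894282 115.87431981539557 [ 0.49093514 -0.31622262]
bar [ 0.64753612 -0.1634848 ] [ 0.32803891 -0.15855162] 0.31953529330137176 [ 0.48778752 -0.16101821]
front edge y=kx+c [0.06609422 0.10089853] 0.00019245068907354957
[0.66145368 0.14227457] [0.50360273 0.13137004] 0.15822715768765105
back [0.64925351 0.33951914] [0.49199183 0.33035685] 0.19762151467943095 0.19932527548831083
```

```bash
cat >> h.py <<'E'
def Rd(yaw,pitch=0.):
    "tool down, jaw (tool y) at yaw deg; pitch rad about tool y"
    th=np.radians(yaw); y=np.array([np.cos(th),np.sin(th),0]); x=np.array([0,0,-1.]); z=np.cross(x,y)
    return np.stack([x,y,z],1)@R.from_rotvec([0,pitch,0]).as_matrix()
def now():
    o=get_obs(); return o,np.array(o["tcp_pos"]),R.from_rotvec(o["orientation"]).as_matrix()
def rel(p,Rt):
    o,p0,R0=now(); w=R.from_matrix(R0.T@Rt).as_rotvec(); s=R0.T@(np.asarray(p)-p0)
    print("row:",np.round(w,3),np.round(s,4),"deg",round(np.degrees(np.linalg.norm(w)),1),"mm",round(1e3*np.linalg.norm(s),1))
def st():
    o,p,Rm=now(); print("t",round(o["clock"],2),"tcp",p.round(4),"yaw",round(np.degrees(np.arctan2(Rm[1,1],Rm[0,1])),2),"xaxis",Rm[:,0].round(3),"J",np.round(o["joints"],2),"F",np.round(o["contact_force"],1),"w",round(o["grip_width"],4))
E
python3 - <<'E'
from h import *
st()
rel((.5035,-.338,.12),Rd(-63.5)); rel((.5035,-.338,.12),Rd(116.5))
rel((.488,-.161,.12),Rd(-90.9))
E
```

```text
t 0.15 tcp [ 0.2792 -0.614   0.2305] yaw -65.54 xaxis [-0.001  0.001 -1.   ] J [ 1.04  0.48  0.02  1.56 -0.01  1.11 -0.08] F [-0.3 -0.1 -0.2] w 0.0854
row: [-0.036  0.     0.001] [ 0.1107 -0.1583 -0.3184] deg 2.0 mm 372.4
row: [ 3.106e+00  2.000e-03 -0.000e+00] [ 0.1107 -0.1583 -0.3184] deg 178.0 mm 372.4
row: [0.443 0.    0.001] [ 0.111  -0.3258 -0.3776] deg 25.4 mm 510.9
```

Call:
apply_moves(series="-0.036 0 0 0.11 -0.158 -0.318 1;-0.036 0 0 0.11 -0.158 -0.318 1;-0.036 0 0 0.11 -0.158 -0.318 1;-0.036 0 0 0.11 -0.158 -0.318 1;-0.036 0 0 0.11 -0.158 -0.318 1;-0.036 0 0 0.11 -0.158 -0.318 1;-0.036 0 0 0.11 -0.158 -0.318 1;-0.036 0 0 0.11 -0.158 -0.318 1")

```text
clock: 1.15
tcp_pos: [0.5032, -0.3392, 0.1211]
orientation: [1.963, 0.463, -1.965]
contact_force: [-0.1, -0.1, -0.2]
grip_width: 0.0857
```

Run:
```python
from h import *
st(); C=cam("wrist"); im=grab_frame("wrist"); cv2.imwrite("pics/w1.png",im)
for q in [(.5035,-.338,.038),(.5035+.025*.446,-.338-.025*.895,.038),(.5035-.025*.446,-.338+.025*.895,.038)]: print(proj("wrist",q,C))
rel((.5035,-.338,.012),Rd(-63.5))
```

```text
t 1.15 tcp [ 0.5032 -0.3392  0.1211] yaw -63.46 xaxis [-0.001 -0.    -1.   ] J [ 0.55  0.49 -0.07  1.82  0.05  0.84 -0.66] F [-0.1 -0.1 -0.2] w 0.0857
[317.25067205 245.83378727]
[355.8872335 245.7904926]
[278.65158959 245.81365976]
row: [-0.001  0.001 -0.   ] [ 0.1093 -0.0017 -0.0019] deg 0.1 mm 109.4
```

View pics/w1.png

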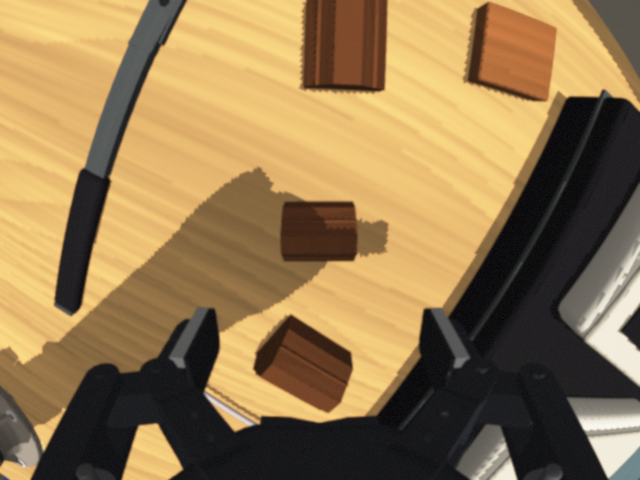

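Run:
```python
from h import *
im=cv2.imread("pics/w1.png"); b=cv2.resize(im[190:275,265:378],(800,600),interpolation=cv2.INTER_CUBIC)
cv2.imwrite("pics/w1c.png",np.clip(b.astype(float)*2.2,0,255).astype(np.uint8))
C=cam("wrist"); u=np.array([.446,-.895]); v=np.array([.895,.446]); c=np.array([.5035,-.338])
for a in(-25,25):
  for b,z in((-20,0),(-6,.038),(6,.038),(20,0)): print(a,b,proj("wrist",[*(c+u*a/1e3+v*b/1e3),z],C).round(1))
```

```text
-25 -20 [283.7 251.8]
-25 -6 [277.8 253.1]
-25 6 [277.1 235.7]
-25 20 [282.  200.6]
25 -20 [349.4 251.7]
25 -6 [354.4 252.9]
25 6 [355.  235.5]
25 20 [350.6 200.4]
```

View pics/w1c.png

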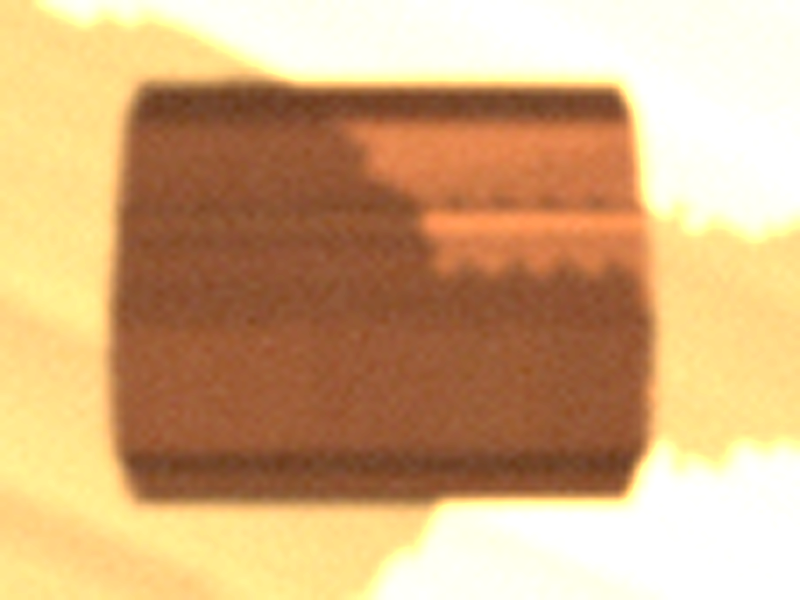

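Crest rows 236–254 in the wrist view match the prediction, so the block position is confirmed. I'll descend and grip.

Call:
apply_moves(series="0 0 0 0.06 -0.001 -0.002 1;0 0 0 0.1 -0.001 -0.002 1;0 0 0 0.115 -0.001 -0.002 1;0 0 0 0.115 -0.001 -0.002 1;0 0 0 0.115 -0.001 -0.002 0;0 0 0 0.115 -0.001 -0.002 0;0 0 0 0.115 -0.001 -0.002 0;0 0 0 0.115 -0.001 -0.002 0;0 0 0 0.115 -0.001 -0.002 0", force=50)

```text
clock: 2.33
tcp_pos: [0.506, -0.338, 0.0082]
orientation: [1.965, 0.46, -1.961]
contact_force: [-0.6, -0.4, 5.7]
grip_width: 0.0488
```

Run:
```python
from h import *
st()
```

```text
t 2.33 tcp [ 0.506  -0.338   0.0082] yaw -63.49 xaxis [ 0.003 -0.002 -1.   ] J [ 0.54  0.65 -0.07  1.86  0.07  0.63 -0.68] F [-0.6 -0.4  5.7] w 0.0488
```

Call:
apply_moves(series="0 0 0 -0.05 0 0 0;0 0 0 -0.1 0 0 0;0 0 0 -0.1 0 0 0")

```text
clock: 2.7
tcp_pos: [0.5078, -0.3389, 0.1114]
orientation: [1.969, 0.455, -1.955]
contact_force: [0.6, -0.0, -1.7]
grip_width: 0.0494
```

Run:
```python
from h import *
st(); rel((.5858,.0915,.09),Rd(3.8))
```

```text
t 2.7 tcp [ 0.5078 -0.3389  0.1114] yaw -63.5 xaxis [ 0.008 -0.005 -1.   ] J [ 0.54  0.5  -0.08  1.82  0.05  0.81 -0.67] F [ 0.6 -0.  -1.7] w 0.0494
row: [-1.175 -0.    -0.01 ] [ 0.0201 -0.3506 -0.2618] deg 67.3 mm 438.0
```

Call:
apply_moves(series="-1.175 0 -0.01 0.02 -0.351 -0.262 0;-1.175 0 -0.01 0.02 -0.351 -0.262 0;-1.175 0 -0.01 0.02 -0.351 -0.262 0;-1.175 0 -0.01 0.02 -0.351 -0.262 0;-1.175 0 -0.01 0.02 -0.351 -0.262 0;-1.175 0 -0.01 0.02 -0.351 -0.262 0;-1.175 0 -0.01 0.02 -0.351 -0.262 0;-1.175 0 -0.01 0.02 -0.351 -0.262 0;-1.175 0 -0.01 0.02 -0.351 -0.262 0;-1.175 0 -0.01 0.02 -0.351 -0.262 0")

```text
clock: 3.95
tcp_pos: [0.5823, 0.0915, 0.0859]
orientation: [1.16, 1.248, -1.167]
contact_force: [-0.1, -0.2, -0.9]
grip_width: 0.0494
```

Run:
```python
from h import *
st(); im=grab_frame("wrist"); cv2.imwrite("pics/w2.png",im); cv2.imwrite("pics/t2.png",cv2.resize(grab_frame("top")[150:300,120:320],(800,600)))
rel((.5858,.0915,.0085),Rd(3.8))
```

```text
t 3.95 tcp [0.5823 0.0915 0.0859] yaw 3.68 xaxis [-0.009  0.003 -1.   ] J [ 0.06  0.55 -0.41  1.85  0.29  0.81 -0.44] F [-0.1 -0.2 -0.9] w 0.0494
row: [-0.002 -0.004  0.008] [0.0776 0.0039 0.0009] deg 0.5 mm 77.7
```

View pics/w2.png

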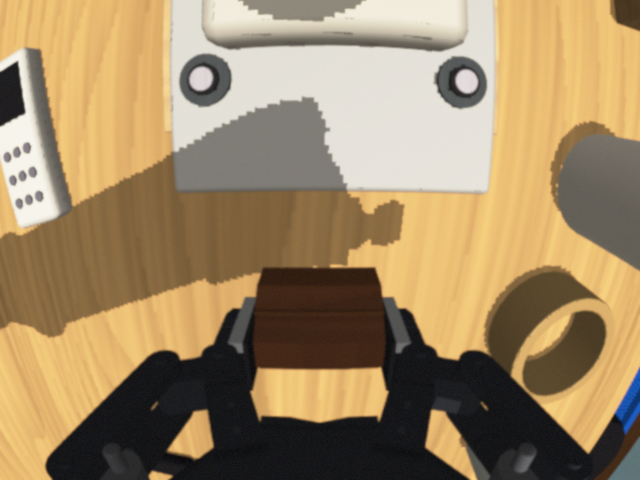

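View pics/t2.png

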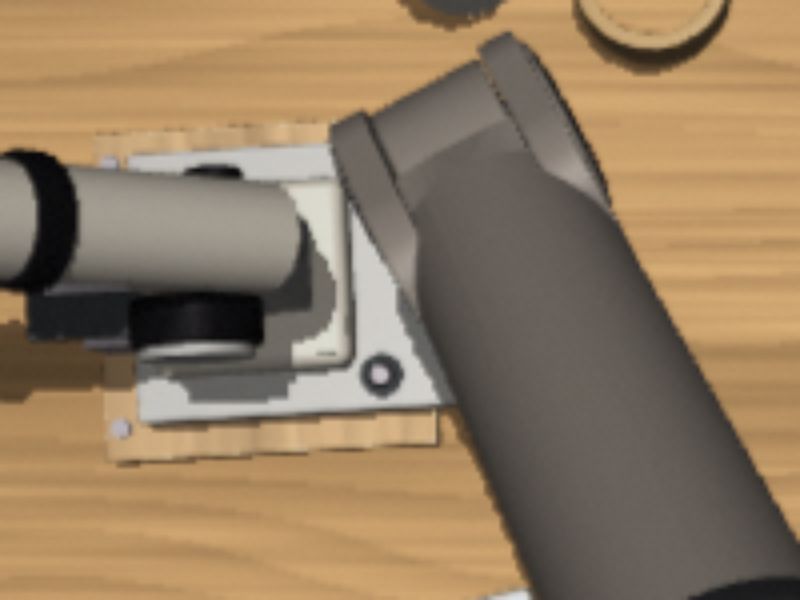

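The wrist view shows the block held parallel to the edge. The base front-top edge runs from (177,190) to (489,190), and the block's crest line is near row 310. I'll re-measure the edge in this view.

Run:
```python
from h import *
C=cam("wrist"); a=pl("wrist",(177,190),.056,C); b=pl("wrist",(488.5,190.5),.056,C); print(a,b,(a+b)/2,np.linalg.norm(a-b),np.degrees(np.arctan2(*(b-a)[::-1])))
im=cv2.imread("pics/w2.png"); cv2.imwrite("pics/w2c.png",np.clip(cv2.resize(im[255:380,230:410],(800,555),interpolation=cv2.INTER_CUBIC)*3.0,0,255).astype(np.uint8))
# predicted crest edges for block centred at tcp xy + dz
o,p,Rm=now()
for dz in (0,.002,.004):
  for k in(-.006,.006):
    q=p+Rm[:,2]*(dz+k); q[2]=p[2]-.0082+.038; print(dz,k,proj("wrist",q,C).round(1))
  for k in(-.02,.02):
    q=p+Rm[:,2]*(dz+k); q[2]=p[2]-.0082; print(dz,k,proj("wrist",q,C).round(1))
```

```text
[0.50907285 0.13666008] [0.66470051 0.14701689] [0.58688668 0.14183848] 0.15597189446304063 3.8073443476377076
0 -0.006 [317.6 339.7]
0 0.006 [317.7 365.3]
0 -0.02 [318.5 263.7]
0 0.02 [318.6 339.2]
0.002 -0.006 [317.6 344.1]
0.002 0.006 [317.7 369.3]
0.002 -0.02 [318.5 267.8]
0.002 0.02 [318.6 342.6]
0.004 -0.006 [317.6 348.5]
0.004 0.006 [317.7 373.2]
0.004 -0.02 [318.5 272. ]
0.004 0.02 [318.6 345.9]
```

View pics/w2c.png

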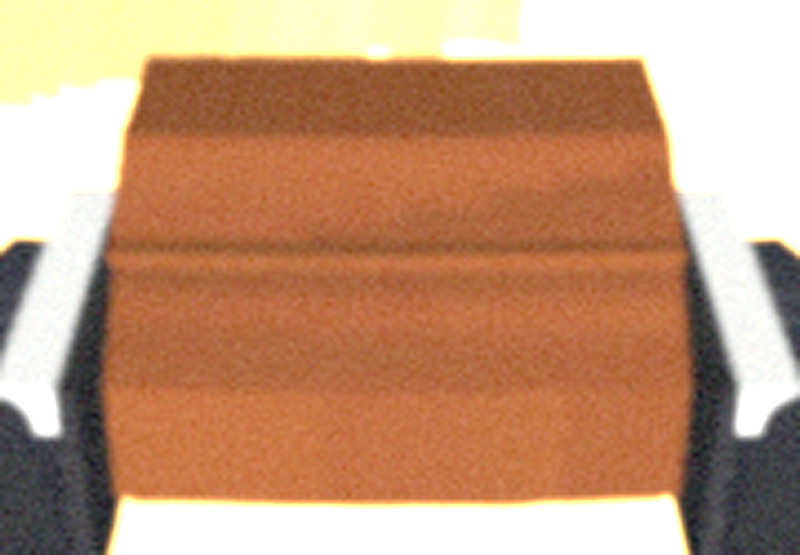

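Run:
```python
from h import *
st(); rel((.588,.0923,.0085),Rd(3.8))
```

```text
t 4.05 tcp [0.5825 0.0919 0.0862] yaw 3.68 xaxis [-0.008  0.004 -1.   ] J [ 0.06  0.55 -0.41  1.85  0.29  0.81 -0.44] F [-0.3  0.  -0.5] w 0.0492
row: [-0.002 -0.004  0.008] [0.0776 0.0061 0.0002] deg 0.5 mm 77.8
```

Call:
apply_moves(series="-0.002 -0.004 0.008 0.03 0.006 0 0;-0.002 -0.004 0.008 0.055 0.006 0 0;-0.002 -0.004 0.008 0.068 0.006 0 0;-0.002 -0.004 0.008 0.075 0.006 0 0;-0.002 -0.004 0.008 0.0775 0.006 0 0;-0.002 -0.004 0.008 0.0775 0.006 0 0")

```text
clock: 4.8
tcp_pos: [0.5884, 0.0946, 0.0093]
orientation: [1.16, 1.241, -1.157]
contact_force: [0.2, -0.1, -0.9]
grip_width: 0.0491
```

Run:
```python
from h import *
st(); rel((.588,.0923,.0082),Rd(3.8))
```

```text
t 4.8 tcp [0.5884 0.0946 0.0093] yaw 3.95 xaxis [ 0.001  0.001 -1.   ] J [ 0.01  0.66 -0.36  1.88  0.36  0.67 -0.5 ] F [ 0.2 -0.1 -0.9] w 0.0491
row: [ 0.003 -0.001 -0.001] [ 0.0011 -0.0005  0.0023] deg 0.2 mm 2.6
```

Call:
apply_moves(series="0.002 0 0 0 0 0.002 0;0.002 0 0 0.0015 0 0.002 0;0.002 0 0 0.0015 0 0.002 0;0.002 0 0 0.0015 0 0.002 1;0.002 0 0 0.0015 0 0.002 1;0.002 0 0 0.0015 0 0.002 1;0.002 0 0 -0.03 0 0.002 1;0.002 0 0 -0.08 0 0.002 1;0.002 0 0 -0.11 0 0.01 1;0.002 0 0 -0.11 0 0.02 1")

```text
clock: 6.05
tcp_pos: [0.5911, 0.075, 0.1214]
orientation: [1.163, 1.238, -1.155]
contact_force: [0.2, -0.6, -1.6]
grip_width: 0.0853
```

Run:
```python
from h import *
st(); C=cam("wrist"); im=grab_frame("wrist"); cv2.imwrite("pics/w3.png",im);
rel((.493,-.161,.12),Rd(-90.9))
```

```text
t 6.05 tcp [0.5911 0.075  0.1214] yaw 3.86 xaxis [ 0.005  0.002 -1.   ] J [ 0.1   0.51 -0.43  1.83  0.27  0.86 -0.39] F [ 0.2 -0.6 -1.6] w 0.0853
row: [ 1.652 -0.002 -0.002] [-0.0007 -0.1121  0.2265] deg 94.6 mm 252.7
```

View pics/w3.png

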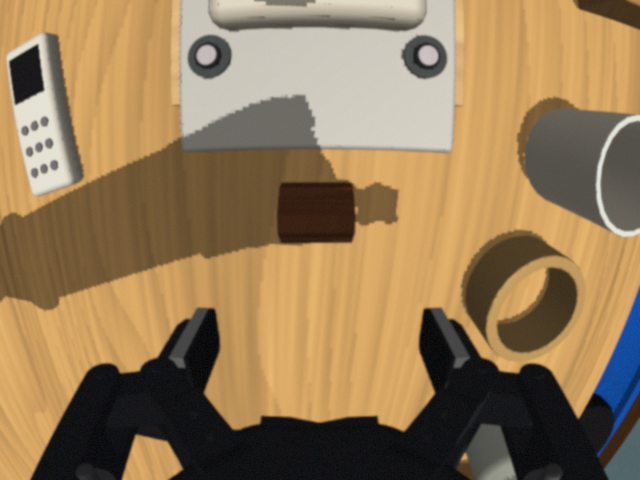

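Run:
```python
from h import *
im=cv2.imread("pics/w3.png"); cv2.imwrite("pics/w3c.png",np.clip(cv2.resize(im[140:260,260:380],(600,600),interpolation=cv2.INTER_CUBIC)*3.0,0,255).astype(np.uint8))
C=cam("wrist")
a=pl("wrist",(181.5,149.5),.056,C); b=pl("wrist",(451.5,150.5),.056,C); print("edge",a,b,(a+b)/2,np.linalg.norm(a-b),np.degrees(np.arctan2(*(b-a)[::-1])))
for r in (216,218,222,226,228,236,238,240): print(r,pl("wrist",(316,r),.038,C))
```

```text
edge [0.50748939 0.13363845] [0.66211413 0.14276835] [0.58480176 0.1382034 ] 0.15489404180876473 3.3791355884018377
216 [0.58733877 0.09310534]
218 [0.58741888 0.09180873]
222 [0.58757972 0.08920328]
226 [0.58774148 0.08658089]
228 [0.58782271 0.08526309]
236 [0.58815012 0.07994563]
238 [0.58823262 0.07860417]
240 [0.5883154  0.07725767]
```

View pics/w3c.png

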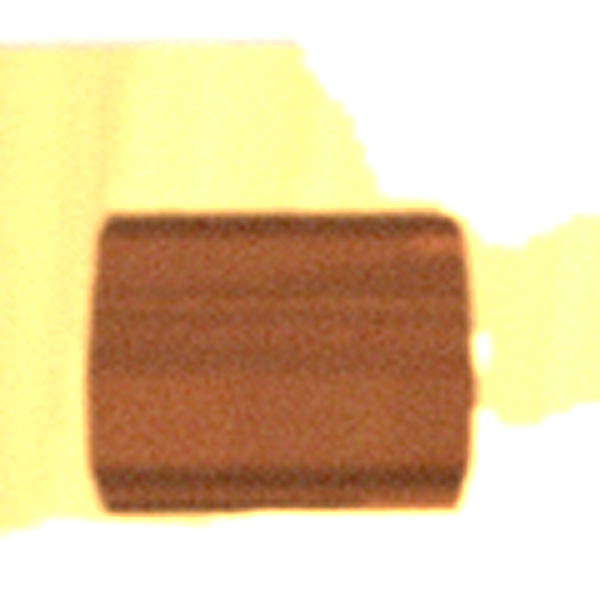

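The block stands about 50 mm out from the edge and parallel to it (wrist-view crest rows 215–234). Now the bar.

Call:
apply_moves(series="1.652 0 0 0 -0.112 0.226 1;1.652 0 0 0 -0.112 0.226 1;1.652 0 0 0 -0.112 0.226 1;1.652 0 0 0 -0.112 0.226 1;1.652 0 0 0 -0.112 0.226 1;1.652 0 0 0 -0.112 0.226 1;1.652 0 0 0 -0.112 0.226 1;1.652 0 0 0 -0.112 0.226 1;1.652 0 0 0 -0.112 0.226 1;1.652 0 0 0 -0.112 0.226 1;1.652 0 0 0 -0.112 0.226 1;1.652 0 0 0 -0.112 0.226 1")

```text
clock: 7.6
tcp_pos: [0.4925, -0.1585, 0.1181]
orientation: [-2.214, 0.013, 2.215]
contact_force: [-0.5, -0.8, 0.4]
grip_width: 0.0855
```

Run:
```python
from h import *
st(); C=cam("wrist"); im=grab_frame("wrist"); cv2.imwrite("pics/w4.png",im);
for x,z in((.160,.008),(.09,.012),(-.02,.016),(-.16,.016)): print(x,proj("wrist",(.488+x,-.161-.0154*x,z),C).round(1))
rel((.493,-.161,.004),Rd(-90.9))
```

```text
t 7.6 tcp [ 0.4925 -0.1585  0.1181] yaw -90.72 xaxis [-0.     0.001 -1.   ] J [ 0.21  0.37 -0.03  2.03  0.01  0.75 -1.4 ] F [-0.5 -0.8  0.4] w 0.0855
0.16 [323.4  11.3]
0.09 [323.3 111.9]
-0.02 [322.7 269.7]
-0.16 [321.7 409.3]
row: [0.003 0.    0.001] [ 0.1142  0.0026 -0.0005] deg 0.2 mm 114.3
```

View pics/w4.png

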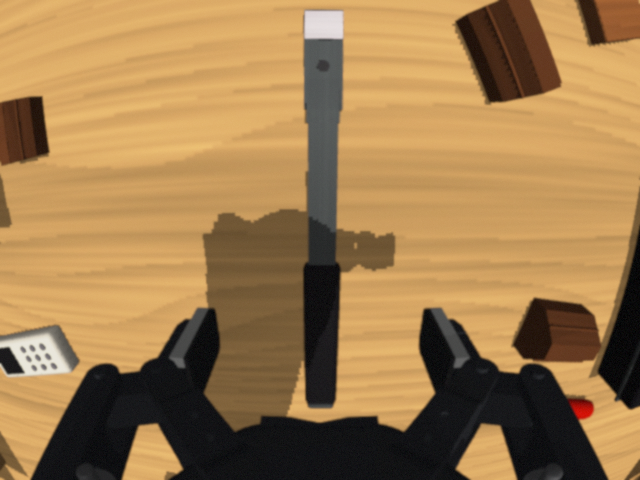

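Prediction matches the picture: toe at (323,11), handle junction at row 265. Descending to grasp the shank.

Call:
apply_moves(series="0.003 0 0 0.06 0.0025 -0.004 1;0.003 0 0 0.1 0.0025 -0.004 1;0.003 0 0 0.115 0.0025 -0.004 1;0.003 0 0 0.115 0.0025 -0.004 1;0.003 0 0 0.115 0.0025 -0.004 0;0.003 0 0 0.115 0.0025 -0.004 0;0.003 0 0 0.115 0.0025 -0.004 0;0.003 0 0 0.115 0.0025 -0.004 0;0.003 0 0 0.115 0.0025 -0.004 0;0.003 0 0 0.115 0.0025 -0.004 0;0.003 0 0 0.115 0.0025 -0.004 0", force=100)

```text
clock: 9.02
tcp_pos: [0.4971, -0.1608, 0.0045]
orientation: [-2.213, 0.018, 2.211]
contact_force: [-1.2, 0.5, 10.5]
grip_width: 0.0162
```

Run:
```python
from h import *
st()
```

```text
t 9.03 tcp [ 0.4971 -0.1608  0.0045] yaw -90.99 xaxis [ 0.001  0.001 -1.   ] J [ 0.21  0.56 -0.02  2.07  0.02  0.51 -1.42] F [-1.2  0.5 10.5] w 0.0162
```

Call:
apply_moves(series="0 0 0 -0.03 0 0 0;0 0 0 -0.08 0 0 0;0 0 0 -0.11 0 0 0;0 0 0 -0.11 0 0 0")

```text
clock: 9.52
tcp_pos: [0.4978, -0.1614, 0.1152]
orientation: [-2.217, 0.019, 2.208]
contact_force: [-0.2, 1.3, -5.7]
grip_width: 0.0165
```

Run:
```python
from h import *
st(); cv2.imwrite("pics/w5.png",grab_frame("wrist")); cv2.imwrite("pics/s5.png",grab_frame("scene"))
```

```text
t 9.53 tcp [ 0.4978 -0.1614  0.1152] yaw -91.0 xaxis [ 0.004  0.    -1.   ] J [ 0.22  0.38 -0.03  2.02  0.01  0.74 -1.41] F [-0.2  1.3 -5.7] w 0.0165
```

View pics/w5.png

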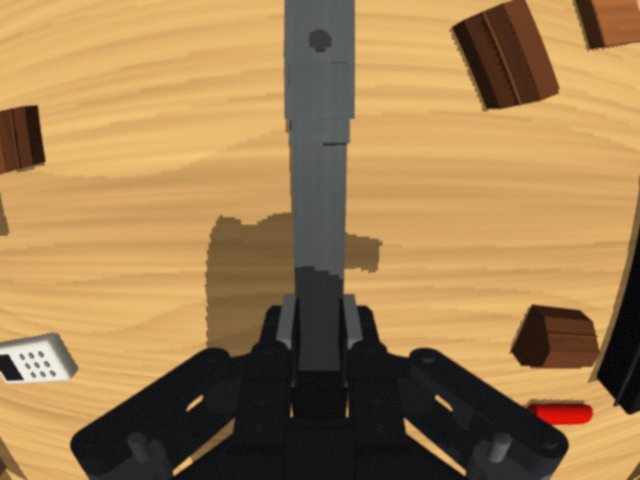

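View pics/s5.png

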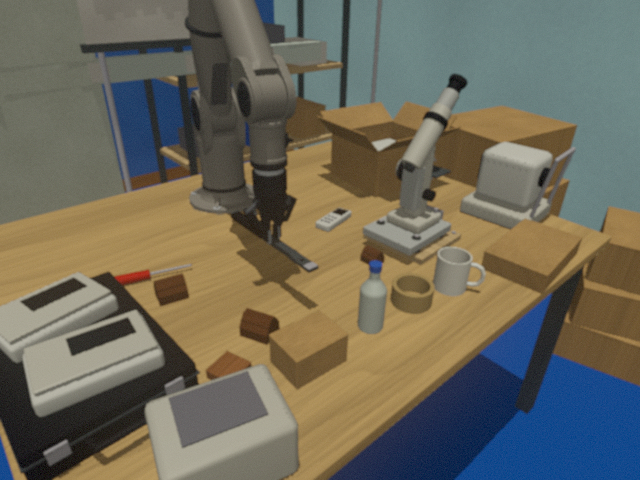

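Run:
```python
from h import *
C=cam("wrist"); o,p,Rm=now()
for uv,z in (((320,118),.1187),((318,143),.1227),((319,373),.1245)):
    q=pl("wrist",uv,z,C); print(uv,q,(q-p[:2])@np.array([np.cos(np.radians(-1)),np.sin(np.radians(-1))]))
```

```text
(320, 118) [ 0.57856963 -0.16268487] 0.08297229894038825
(318, 143) [ 0.56979274 -0.16182103] 0.07418166343597796
(319, 373) [ 0.47151803 -0.16037488] -0.024103316211675843
```

```bash
cat >> h.py <<'E'
YAW=3.8; N=np.array([-np.sin(np.radians(YAW)),np.cos(np.radians(YAW)),0]); B=np.array([.588,.0905,0]); BX=.006; BZ=.0045
def lev(s,z,a):
    "TCP pose with toe tip (underside) at B+s*N, height z, toe-down angle a"
    Rt=Rd(YAW,-a); bx=-Rt[:,2]; bz=-Rt[:,0]
    tip=B+s*N+np.array([0,0,z]); return tip-bx*(.160-BX)+bz*BZ, Rt
E
python3 - <<'E'
from h import *
rel((.498,-.161,.18),Rd(3.8))
for s in(-.02,.0635): print(lev(s,.0106+.546*(.0635-s),.5)[0])
E
```

```text
row: [-1.654 -0.     0.003] [-0.0676  0.0001 -0.0023] deg 94.8 mm 67.7
[ 0.59813926 -0.06215395  0.13397165]
[0.59260539 0.02116248 0.08838065]
```

Call:
apply_moves(series="-1.654 0 0 -0.065 0 0 0;-1.654 0 0 -0.065 0 0 0;-1.654 0 0 -0.065 0 0 0;-1.654 0 0 -0.065 0 0 0;-1.654 0 0 -0.065 0 0 0;-1.654 0 0 -0.065 0 0 0;-1.654 0 0 -0.065 0 0 0;-1.654 0 0 -0.065 0 0 0;-1.654 0 0 -0.065 0 0 0;-1.654 0 0 -0.065 0 0 0")

```text
clock: 10.88
tcp_pos: [0.4953, -0.1609, 0.1762]
orientation: [1.162, 1.244, -1.163]
contact_force: [-0.1, 0.2, -4.3]
grip_width: 0.0163
```

Run:
```python
from h import *
st(); rel(*lev(-.03,.0106+.546*.0935+.01,.5))
```

```text
t 10.88 tcp [ 0.4953 -0.1609  0.1762] yaw 3.7 xaxis [-0.004  0.003 -1.   ] J [ 0.48  0.31 -0.33  1.96  0.13  0.9   0.14] F [-0.1  0.2 -4.3] w 0.0163
row: [-0.001 -0.503  0.004] [ 0.0267  0.1091 -0.0818] deg 28.8 mm 138.9
```

Call:
apply_moves(series="0 -0.18 0.004 0 0.05 -0.02 0;0 -0.36 0.004 0.01 0.09 -0.05 0;0 -0.503 0.004 0.027 0.109 -0.082 0;0 -0.503 0.004 0.027 0.109 -0.082 0;0 -0.503 0.004 0.027 0.109 -0.082 0;0 -0.503 0.004 0.027 0.109 -0.082 0")

```text
clock: 11.62
tcp_pos: [0.5994, -0.0742, 0.1513]
orientation: [0.802, 0.848, -1.349]
contact_force: [-0.3, -0.9, -5.1]
grip_width: 0.0165
```

Run:
```python
from h import *
st(); cv2.imwrite("pics/w6.png",grab_frame("wrist")); cv2.imwrite("pics/s6.png",grab_frame("scene"))
rel(*lev(-.03,.0106+.546*.0935,.5));rel(*lev(.0635,.0106,.5))
C=cam("wrist"); o,p,Rm=now(); bx=-Rm[:,2]; bz=-Rm[:,0]
for l in(-.013,.013):
  tip=p+bx*.154+bz*(.008-BZ)+Rm[:,1]*l; print(tip.round(4),proj("wrist",tip,C).round(1))
```

```text
t 11.62 tcp [ 0.5994 -0.0742  0.1513] yaw 3.58 xaxis [ 0.033 -0.48  -0.876] J [-0.09  0.49 -0.21  1.85  0.69  1.05 -0.64] F [-0.3 -0.9 -5.1] w 0.0165
row: [-0.006  0.002 -0.002] [ 0.0098 -0.0007 -0.008 ] deg 0.4 mm 12.7
row: [-0.006  0.002 -0.002] [ 0.0095 -0.0013 -0.1146] deg 0.4 mm 115.0
[0.5785 0.0612 0.0808] [283.3 -58.6]
[0.6044 0.0628 0.0809] [352.8 -58.8]
```

View pics/w6.png

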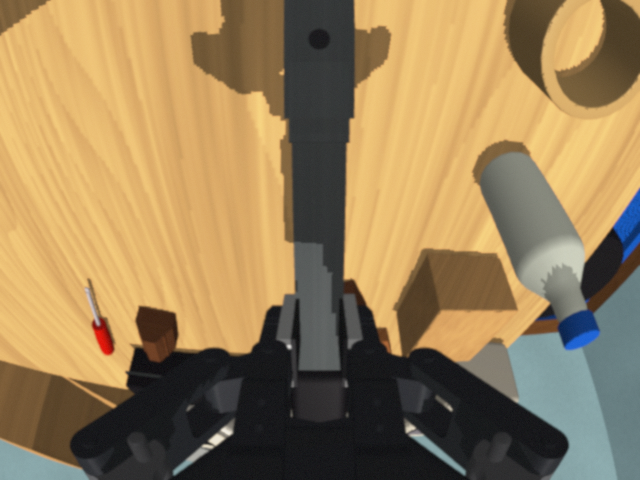

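View pics/s6.png

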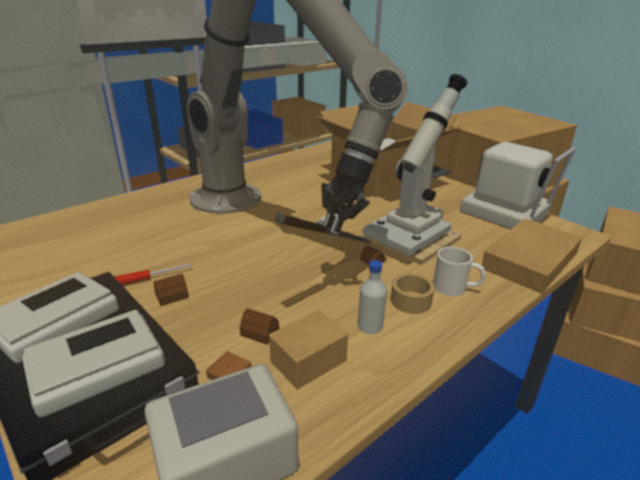

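The wrist joint (scene px (380,85)) may come near the tube when leaned this far, so I'll quantify the clearance before inserting.

Run:
```python
from h import *
C=cam("scene"); o,p,Rm=now()
for d in (0,.1,.2,.25,.3,.35,.4): q=p-Rm[:,0]*d; print(d,q.round(3),proj("scene",q,C).round(0))
# tube: lower end and top, triangulate from scene0/top0
def tri(a,b):
    o1,d1=ray("scene",a);o2,d2=ray("top",b); d1/=np.linalg.norm(d1);d2/=np.linalg.norm(d2)
    A=np.stack([d1,-d2],1); k=np.linalg.lstsq(A,o2-o1,rcond=None)[0]; return ((o1+d1*k[0]+o2+d2*k[1])/2).round(3), np.linalg.norm(o1+d1*k[0]-o2-d2*k[1]).round(3)
print("tube top",tri((457,84),(66,202)))
print("black ring",tri((436,117),(125,205)))
print("tube low end",tri((412,163),(190,207)))
```

```text
0 [ 0.6   -0.074  0.152] [330. 231.]
0.1 [ 0.596 -0.026  0.24 ] [346. 190.]
0.2 [0.593 0.022 0.327] [363. 147.]
0.25 [0.591 0.046 0.371] [371. 125.]
0.3 [0.589 0.07  0.415] [380. 103.]
0.35 [0.588 0.094 0.459] [388.  80.]
0.4 [0.586 0.118 0.503] [397.  58.]
tube top (array([0.57 , 0.382, 0.415]), np.float64(0.005))
black ring (array([0.574, 0.306, 0.343]), np.float64(0.003))
tube low end (array([0.585, 0.211, 0.244]), np.float64(0.007))
```

Run:
```python
import cv2
im=cv2.imread("pics/scene0.png"); cv2.imwrite("pics/c7.png",cv2.resize(im[60:270,350:510],(457*1,600),interpolation=cv2.INTER_CUBIC))
```

```text
(no output)
```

View pics/c7.png

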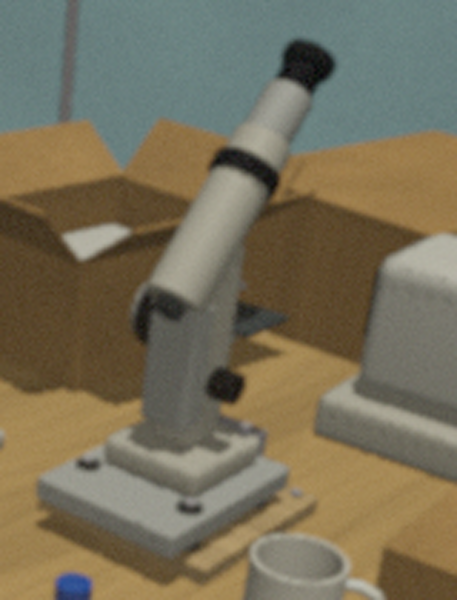

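Clearance between the leaned hand and the tube end would be only ~15 mm. I'll set the bar down and regrasp it with the hand tilted 0.3 rad the other way, which leaves more room.

Run:
```python
from h import *
rel((.498,-.161,.03),Rd(3.8))
```

```text
row: [-0.005  0.502 -0.004] [ 0.1449 -0.1074  0.0118] deg 28.8 mm 180.8
```

Run:
```python
from h import *
rel((.57,-.10,.15),Rd(3.8,-.3)); rel((.53,-.14,.13),Rd(3.8,-.1)); rel((.498,-.161,.08),Rd(3.8)); rel((.498,-.161,.0045),Rd(3.8))
```

```text
row: [-0.005  0.202 -0.003] [ 0.0129 -0.0312  0.0199] deg 11.6 mm 39.2
row: [-0.005  0.402 -0.003] [ 0.0483 -0.0737  0.0432] deg 23.0 mm 98.1
row: [-0.005  0.502 -0.004] [ 0.1011 -0.1072  0.0358] deg 28.8 mm 151.6
row: [-0.005  0.502 -0.004] [ 0.1673 -0.1075 -0.0005] deg 28.8 mm 198.9
```

Call:
apply_moves(series="-0.005 0.18 0 0.012 -0.03 0.02 0;-0.005 0.36 0 0.045 -0.07 0.042 0;-0.005 0.502 -0.004 0.1 -0.107 0.036 0;-0.005 0.502 -0.004 0.1 -0.107 0.036 0;-0.005 0.502 -0.004 0.13 -0.107 0.019 0;-0.005 0.502 -0.004 0.15 -0.107 0.009 0;-0.005 0.502 -0.004 0.161 -0.107 0.003 0;-0.005 0.502 -0.004 0.161 -0.107 0.003 0")

```text
clock: 12.72
tcp_pos: [0.4989, -0.1593, 0.0112]
orientation: [1.156, 1.243, -1.159]
contact_force: [-0.5, 1.1, -5.4]
grip_width: 0.0166
```

Run:
```python
from h import *
st(); rel((.498,-.161,.005),Rd(3.8))
```

```text
t 12.72 tcp [ 0.4989 -0.1593  0.0112] yaw 4.03 xaxis [-0.002 -0.    -1.   ] J [ 0.43  0.57 -0.3   2.05  0.3   0.56 -0.01] F [-0.5  1.1 -5.4] w 0.0166
row: [0.004 0.    0.002] [ 0.0062 -0.001   0.0017] deg 0.3 mm 6.5
```

Call:
apply_moves(series="0 0 0 0.004 0 0 0;0 0 0 0.0065 0 0 0;0 0 0 0.0065 0 0 1;0 0 0 0.0065 0 0 1;0 0 0 0.0065 0 0 1;0 0.15 0 -0.03 0 0 1;0 0.3 0 -0.03 0 0 1;0 0.3 0 -0.03 0 0 1;0 0.3 0 -0.01 0 0 1;0 0.3 0 0.005 0 0 1;0 0.3 0 0.005 0 0 1;0 0.3 0 0.005 0 0 1")

```text
clock: 14.22
tcp_pos: [0.4993, -0.1581, 0.0063]
orientation: [1.364, 1.469, -1.007]
contact_force: [0.3, -0.3, 0.3]
grip_width: 0.0853
```

Run:
```python
from h import *
st(); cv2.imwrite("pics/w7.png",grab_frame("wrist"))
```

```text
t 14.22 tcp [ 0.4993 -0.1581  0.0063] yaw 4.16 xaxis [-0.023  0.295 -0.955] J [ 0.75  0.69 -0.51  1.94  0.06  0.7   0.34] F [ 0.3 -0.3  0.3] w 0.0853
```

View pics/w7.png

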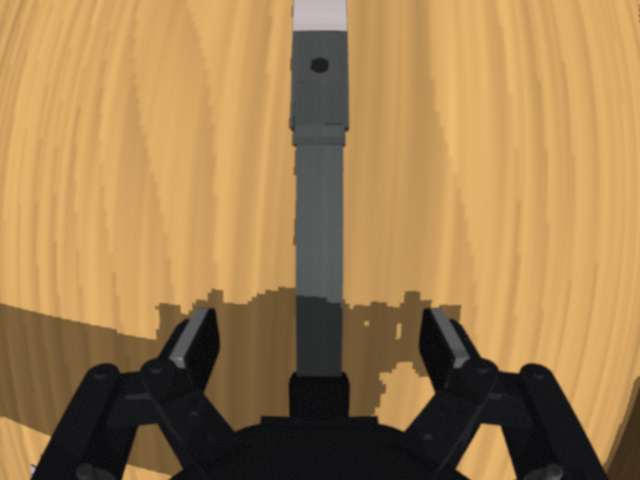

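Call:
apply_moves(series="0 0 0 0 0 0 0;0 0 0 0 0 0 0;0 0 0 0 0 0 0;0 0 0 0 0 0 0;0 0 0 0 0 0 0;0 0 0 0 0 0 0", force=110)

```text
clock: 15.02
tcp_pos: [0.4994, -0.1594, 0.007]
orientation: [1.366, 1.467, -1.008]
contact_force: [-1.3, -1.0, 6.0]
grip_width: 0.0156
```

Run:
```python
from h import *
st(); C=cam("wrist"); im=grab_frame("wrist"); cv2.imwrite("pics/w8.png",im); o,p,Rm=now()
n=np.array([-np.sin(np.radians(4)),np.cos(np.radians(4))])
for uv,z in(((320,127),.008),((319,374),.016),((320,31),.008)): 
    q=pl("wrist",uv,z,C); print(q,(q-p[:2])@n)
cv2.imwrite("pics/w8c.png",cv2.resize(im[0:400,250:390],(280,800))[:600])
```

```text
t 15.03 tcp [ 0.4994 -0.1594  0.007 ] yaw 4.04 xaxis [-0.022  0.295 -0.955] J [ 0.75  0.69 -0.51  1.94  0.06  0.7   0.34] F [-1.3 -1.   6. ] w 0.0156
[ 0.49455648 -0.07834867] 0.08117275144374059
[ 0.5015376  -0.18518204] -0.025887360178883833
[ 0.49122717 -0.0298954 ] 0.12974023224048908
```

View pics/w8.png

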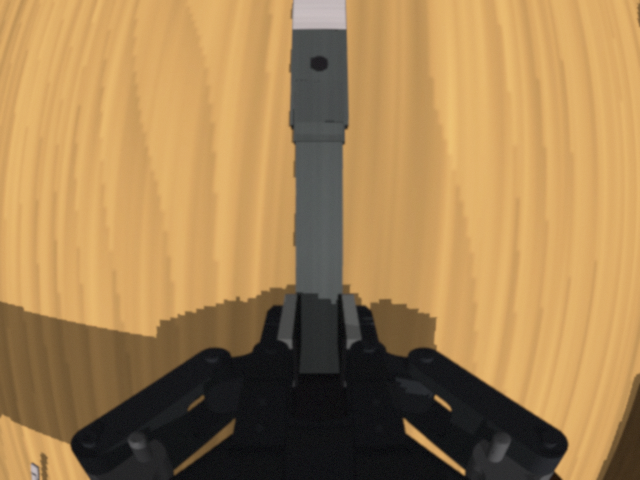

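```bash
cat >> h.py <<'E'
BX=.007; BZ=.007
def lev(s,z,a):
    Rb=Rd(YAW,-a); bx=-Rb[:,2]; bz=-Rb[:,0]
    return B+s*N+np.array([0,0,z])-bx*(.160-BX)+bz*BZ, Rd(YAW,-a+.30)
def bar():
    o,p,Rm=now(); Rb=Rm@R.from_rotvec([0,-.30,0]).as_matrix(); bx=-Rb[:,2]; bz=-Rb[:,0]
    tip=p+bx*(.160-BX)-bz*BZ; d=tip-B; print("bar a",round(-np.arcsin(bx[2]),3),"tip s",round(d@N,4),"z",round(tip[2],4),"lat",round(d@np.cross(N,[0,0,1]),4))
    return tip,bx,bz
E
python3 - <<'E'
from h import *
bar(); rel((.53,-.13,.15),Rd(3.8,.1)); rel(*lev(-.03,.0106+.546*.0935+.01,.5))
E
```

```text
bar a 0.0 tip s -0.0905 z 0.0 lat -0.1056
row: [ 0.004 -0.2    0.002] [-0.1286  0.0325 -0.0682] deg 11.5 mm 149.1
row: [ 0.004 -0.5    0.001] [-0.1135  0.1052 -0.121 ] deg 28.6 mm 196.5
```

Call:
apply_moves(series="0.004 0 0 -0.057 0 -0.017 0;0.004 -0.1 0 -0.11 0.02 -0.04 0;0.004 -0.2 0 -0.128 0.032 -0.068 0;0.004 -0.38 0 -0.12 0.07 -0.1 0;0.004 -0.5 0 -0.1135 0.105 -0.121 0;0.004 -0.5 0 -0.1135 0.105 -0.121 0;0.004 -0.5 0 -0.1135 0.105 -0.121 0;0.004 -0.5 0 -0.1135 0.105 -0.121 0")

```text
clock: 16.08
tcp_pos: [0.5971, -0.072, 0.1498]
orientation: [1.017, 1.088, -1.248]
contact_force: [-0.9, -0.2, -4.3]
grip_width: 0.0157
```

Run:
```python
from h import *
st(); bar(); cv2.imwrite("pics/s9.png",grab_frame("scene")); cv2.imwrite("pics/w9.png",grab_frame("wrist")); C=cam("wrist")
rel(*lev(-.01,.0106+.546*.0735,.5));rel(*lev(.0635,.0106,.5))
```

```text
t 16.07 tcp [ 0.5971 -0.072   0.1498] yaw 3.65 xaxis [ 0.009 -0.199 -0.98 ] J [ 0.19  0.47 -0.37  1.82  0.45  0.96 -0.36] F [-0.9 -0.2 -4.3] w 0.0157
bar a 0.5 tip s -0.0319 z 0.0703 lat -0.0016
row: [-0.003  0.     0.003] [ 0.0152  0.0014 -0.0255] deg 0.2 mm 29.7
row: [-0.003  0.     0.003] [ 0.0399  0.0012 -0.1055] deg 0.2 mm 112.8
```

View pics/s9.png

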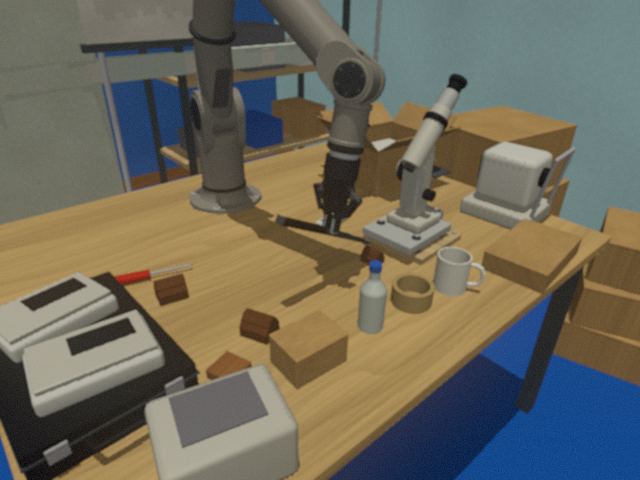

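View pics/w9.png

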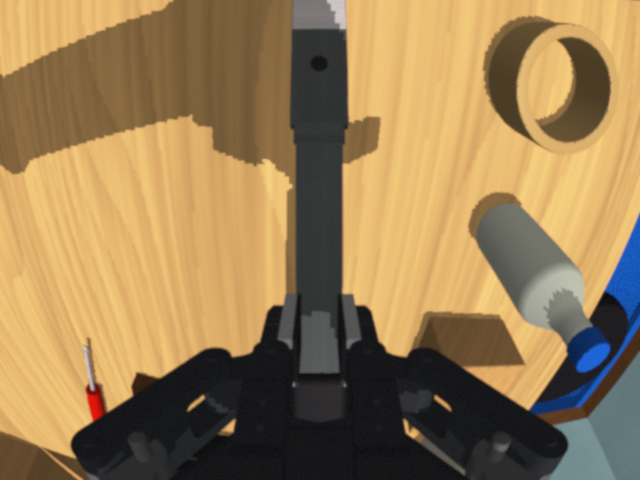

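Call:
apply_moves(series="-0.003 0 0.003 0.008 0.0014 -0.014 0;-0.003 0 0.003 0.0152 0.0014 -0.0255 0;-0.003 0 0.003 0.0152 0.0014 -0.0255 0;-0.003 0 0.003 0.0152 0.0014 -0.0255 0")

```text
clock: 16.68
tcp_pos: [0.5982, -0.0478, 0.1305]
orientation: [1.015, 1.088, -1.24]
contact_force: [0.4, 0.2, -4.0]
grip_width: 0.0154
```

Run:
```python
from h import *
st(); tip,bx,bz=bar(); im=grab_frame("scene"); C=cam("scene")
cv2.imwrite("pics/s10.png",cv2.resize(im[200:290,310:430],(800,600),interpolation=cv2.INTER_CUBIC))
o,p,Rm=now(); y=Rm[:,1]
for l in(-.013,.013):
  for h in (0,.008): print("tip corner",l,h,(proj("scene",tip+y*l+bz*h,C)-[310,200])*6.667)
for s,l in((0,-.025),(0,.025)): print("crest end",(proj("scene",B+np.array([np.cos(np.radians(3.8)),np.sin(np.radians(3.8)),0])*l+[0,0,.038],C)-[310,200])*6.667)
for l in(-.08,.08): print("lip end",(proj("scene",B+N*.0505+np.array([np.cos(np.radians(3.8)),np.sin(np.radians(3.8)),0])*l+[0,0,.032],C)-[310,200])*6.667)
rel(*lev(.0635,.0106,.5))
```

```text
t 16.68 tcp [ 0.5982 -0.0478  0.1305] yaw 4.05 xaxis [ 0.015 -0.198 -0.98 ] J [ 0.15  0.49 -0.37  1.83  0.47  0.93 -0.41] F [ 0.4  0.2 -4. ] w 0.0154
bar a 0.5 tip s -0.0077 z 0.051 lat 0.0005
tip corner -0.013 0 [384.85764461 291.06594438]
tip corner -0.013 0.008 [392.39509331 272.06940679]
tip corner 0.013 0 [436.82772305 315.77462328]
tip corner 0.013 0.008 [444.51341738 296.54856954]
crest end [371.15184346 300.93721467]
crest end [470.04303852 348.84550281]
lip end [348.09334456 222.72045611]
lip end [662.23428907 369.4430211 ]
row: [ 0.003  0.    -0.002] [ 0.0256 -0.0009 -0.0782] deg 0.2 mm 82.3
```

View pics/s10.png

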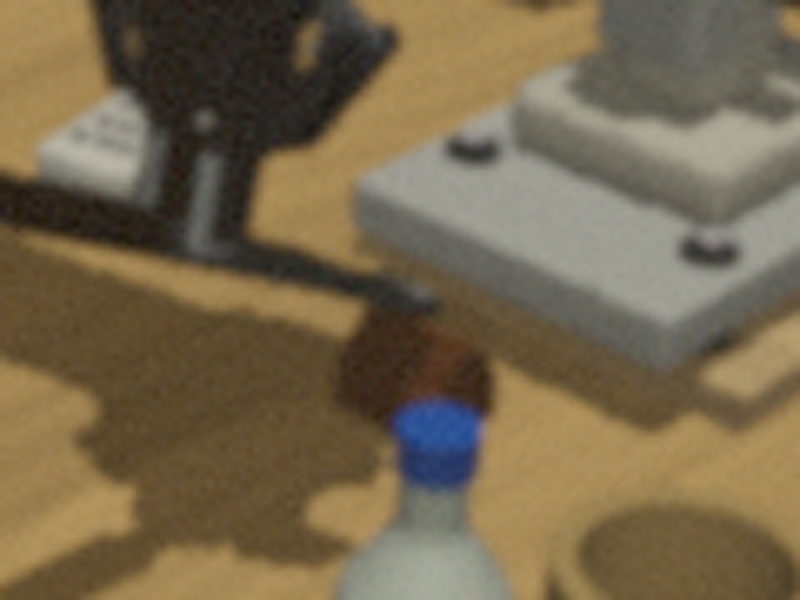

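The toe (crop (437,302)), lip corners (358,230)/(662,370) and crest all agree with the predictions within ~2 mm. Inserting along the bar's axis.

Call:
apply_moves(series="0.003 0 -0.002 0.005 -0.001 -0.016 0;0.003 0 -0.002 0.01 -0.001 -0.031 0;0.003 0 -0.002 0.015 -0.001 -0.045 0;0.003 0 -0.002 0.015 -0.001 -0.045 0;0.003 0 -0.002 0.015 -0.001 -0.045 0")

```text
clock: 17.35
tcp_pos: [0.5944, -0.0072, 0.1069]
orientation: [1.016, 1.087, -1.244]
contact_force: [-0.1, -0.9, -3.8]
grip_width: 0.0158
```

Run:
```python
from h import *
st(); tip,bx,bz=bar(); im=grab_frame("scene"); C=cam("scene")
cv2.imwrite("pics/s11.png",cv2.resize(im[200:290,310:430],(800,600),interpolation=cv2.INTER_CUBIC))
rel(*lev(.0635,.0106,.5))
```

```text
t 17.35 tcp [ 0.5944 -0.0072  0.1069] yaw 3.84 xaxis [ 0.013 -0.199 -0.98 ] J [ 0.08  0.52 -0.37  1.85  0.49  0.9  -0.51] F [-0.1 -0.9 -3.8] w 0.0158
bar a 0.5 tip s 0.033 z 0.0274 lat -0.0002
row: [0. 0. 0.] [ 0.0105  0.     -0.0336] deg 0.0 mm 35.2
```

View pics/s11.png

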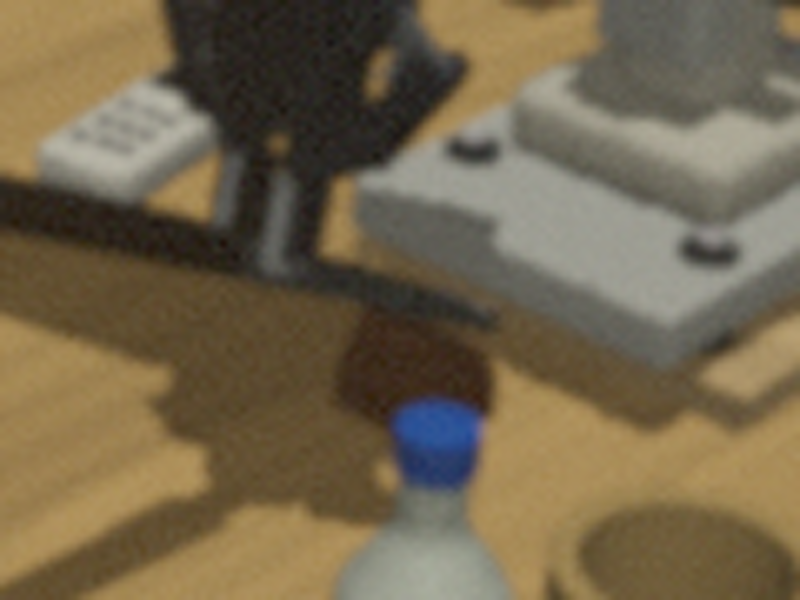

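Call:
apply_moves(series="0 0 0 0.004 0 -0.012 0;0 0 0 0.0075 0 -0.024 0;0 0 0 0.0105 0 -0.0336 0;0 0 0 0.0105 0 -0.0336 0;0 0 0 0.0105 0 -0.0336 0")

```text
clock: 18.02
tcp_pos: [0.5923, 0.0236, 0.09]
orientation: [1.016, 1.087, -1.244]
contact_force: [0.6, -0.4, -4.1]
grip_width: 0.0154
```

Run:
```python
from h import *
st(); tip,bx,bz=bar(); im=grab_frame("scene"); C=cam("scene")
cv2.imwrite("pics/s12.png",cv2.resize(im[50:290,270:510],(600,600),interpolation=cv2.INTER_CUBIC))
cv2.imwrite("pics/s12c.png",cv2.resize(im[200:290,310:430],(800,600),interpolation=cv2.INTER_CUBIC))
```

```text
t 18.02 tcp [0.5923 0.0236 0.09  ] yaw 3.84 xaxis [ 0.013 -0.199 -0.98 ] J [ 0.03  0.55 -0.37  1.85  0.51  0.89 -0.58] F [ 0.6 -0.4 -4.1] w 0.0154
bar a 0.5 tip s 0.0639 z 0.0105 lat -0.0002
```

View pics/s12.png

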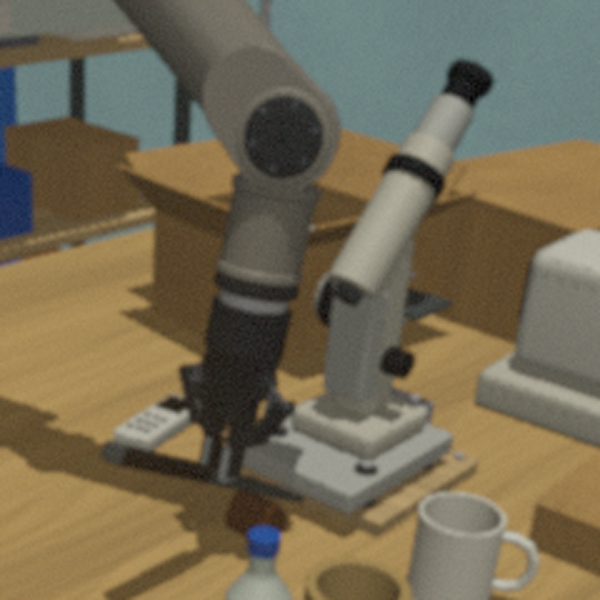

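View pics/s12c.png

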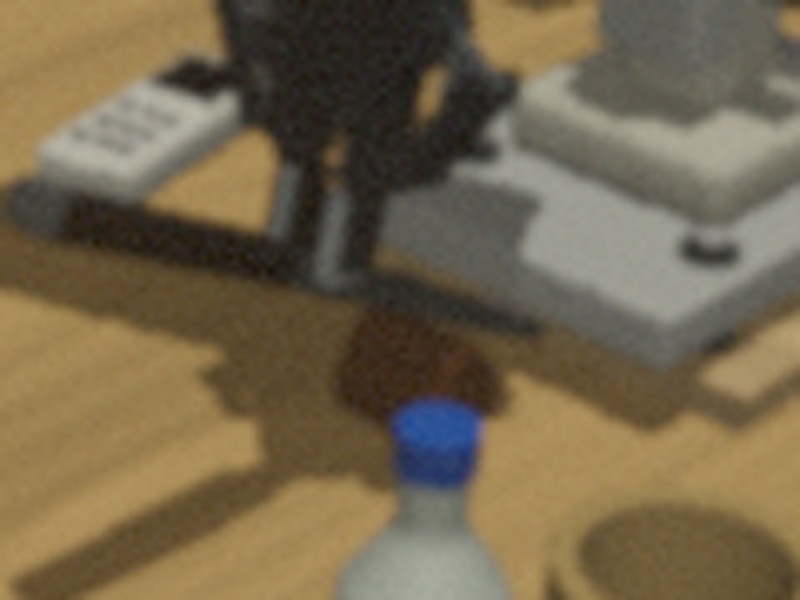

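Run:
```python
from h import *
tip,bx,bz=bar(); C=cam("scene"); o,p,Rm=now(); y=Rm[:,1]
P=lambda q:((proj("scene",q,C)-[310,200])*6.667).round(0)
for l in(-.013,.013):
  for b in(0,-.0125,-.025):
    for h in (0,.008): print(l,b,h,P(tip+y*l+bz*h+bx*b))
for l in(-.08,-.013,.013,.08): print("lip",l,P(B+N*.0505+np.array([np.cos(np.radians(3.8)),np.sin(np.radians(3.8)),0])*l+[0,0,.032]))
```

```text
bar a 0.5 tip s 0.0636 z 0.0105 lat -0.0001
-0.013 0 0 [489. 315.]
-0.013 0 0.008 [496. 297.]
-0.013 -0.0125 0 [474. 312.]
-0.013 -0.0125 0.008 [481. 294.]
-0.013 -0.025 0 [458. 309.]
-0.013 -0.025 0.008 [465. 291.]
0.013 0 0 [540. 339.]
0.013 0 0.008 [547. 321.]
0.013 -0.0125 0 [524. 336.]
0.013 -0.0125 0.008 [532. 318.]
0.013 -0.025 0 [509. 333.]
0.013 -0.025 0.008 [516. 315.]
lip -0.08 [348. 223.]
lip -0.013 [474. 281.]
lip 0.013 [525. 305.]
lip 0.08 [662. 369.]
```

```bash
cat >> h.py <<'E'
def con(a,off=0.,s=.0635):
    c=.006 if a>=0 else -.006
    return lev(s,.038-np.tan(a)*(s-c)+off,a)
E
python3 - <<'E'
from h import *
for a in (.42,.36,.33,.30): rel(*con(a,.001 if a>.34 else -.001))
E
```

```text
row: [0.   0.08 0.  ] [0.009  0.0001 0.0044] deg 4.6 mm 10.1
row: [0.   0.14 0.  ] [0.014  0.0001 0.0073] deg 8.0 mm 15.8
row: [0.   0.17 0.  ] [0.0186 0.0001 0.0082] deg 9.8 mm 20.3
row: [0.  0.2 0. ] [0.0212 0.0001 0.0093] deg 11.5 mm 23.2
```

Call:
apply_moves(series="0 0.04 0 0.0045 0 0.0022 0;0 0.08 0 0.009 0 0.0044 0;0 0.11 0 0.0115 0 0.006 0;0 0.14 0 0.014 0 0.0073 0;0 0.155 0 0.016 0 0.0078 0;0 0.17 0 0.0185 0 0.0082 0;0 0.17 0 0.0185 0 0.0082 0;0 0.17 0 0.0185 0 0.0082 0")

```text
clock: 19.08
tcp_pos: [0.5931, 0.0125, 0.0735]
orientation: [1.138, 1.218, -1.173]
contact_force: [-0.1, -0.4, -3.9]
grip_width: 0.0152
```

Run:
```python
from h import *
st(); bar(); print(get_obs()["moment"])
for a in (.30,.27,.24): rel(*con(a,-.001))
```

```text
t 19.07 tcp [0.5931 0.0125 0.0735] yaw 3.87 xaxis [ 0.002 -0.03  -1.   ] J [ 0.2   0.58 -0.45  1.86  0.38  0.8  -0.39] F [-0.1 -0.4 -3.9] w 0.0152
bar a 0.33 tip s 0.0644 z 0.0174 lat -0.0003
[0.01209083 0.04997015 0.03322489]
row: [0.001 0.03  0.   ] [0.0025 0.0001 0.0024] deg 1.7 mm 3.5
row: [0.001 0.06  0.   ] [0.005  0.0001 0.0038] deg 3.4 mm 6.3
row: [0.001 0.09  0.   ] [0.0076 0.0001 0.0051] deg 5.1 mm 9.2
```

Call:
apply_moves(series="0 0.015 0 0.0012 0 0.0012 0;0 0.03 0 0.0025 0 0.0024 0;0 0.045 0 0.0038 0 0.0031 0;0 0.06 0 0.005 0 0.0038 0;0 0.06 0 0.005 0 0.0038 0")

```text
clock: 19.7
tcp_pos: [0.5936, 0.0117, 0.0699]
orientation: [1.183, 1.266, -1.142]
contact_force: [-3.6, 7.6, 5.7]
grip_width: 0.0154
```

Run:
```python
from h import *
st(); bar(); print(get_obs()["moment"])
for o in(-.001,-.003):
  for a in (.24,.20,.16): rel(*con(a,o))
```

```text
t 19.7 tcp [0.5936 0.0117 0.0699] yaw 3.96 xaxis [-0.001  0.034 -0.999] J [ 0.26  0.59 -0.49  1.85  0.33  0.78 -0.32] F [-3.6  7.6  5.7] w 0.0154
bar a 0.266 tip s 0.0668 z 0.023 lat 0.0
[1.56542721 0.80999003 0.09564489]
row: [ 0.003  0.026 -0.001] [ 0.0037 -0.0004  0.0046] deg 1.5 mm 5.9
row: [ 0.003  0.066 -0.001] [ 0.0071 -0.0004  0.0063] deg 3.8 mm 9.5
row: [ 0.003  0.106 -0.001] [ 0.0107 -0.0004  0.0078] deg 6.1 mm 13.2
row: [ 0.003  0.026 -0.001] [ 0.0057 -0.0004  0.0046] deg 1.5 mm 7.3
row: [ 0.003  0.066 -0.001] [ 0.0091 -0.0004  0.0064] deg 3.8 mm 11.1
row: [ 0.003  0.106 -0.001] [ 0.0127 -0.0004  0.0079] deg 6.1 mm 14.9
```

Both contacts are loading. Next I'll press along the no-slip arc about the crest corner.

```bash
cat >> h.py <<'E'
def arc(a,off=0.,L=.063):
    if a>=0: c,LL=.006,L
    else: c,LL=-.006,L+.012
    return lev(c+LL*np.cos(a),.038-np.sin(a)*LL+off,a)
E
python3 - <<'E'
from h import *
for o in(-.002,):
  for a in (.24,.20,.16,.12): rel(*arc(a,o))
E
```

```text
row: [ 0.003  0.026 -0.001] [ 0.0057 -0.0004  0.0009] deg 1.5 mm 5.8
row: [ 0.003  0.066 -0.001] [ 0.0091 -0.0004  0.0021] deg 3.8 mm 9.4
row: [ 0.003  0.106 -0.001] [ 0.0126 -0.0004  0.0031] deg 6.1 mm 13.0
row: [ 0.003  0.146 -0.001] [ 0.0161 -0.0004  0.0041] deg 8.3 mm 16.6
```

Call:
apply_moves(series="0.003 0.02 0 0.003 0 0.0006 0;0.003 0.03 0 0.005 0 0.001 0;0.003 0.04 0 0.007 0 0.0015 0;0.003 0.055 0 0.008 0 0.0018 0;0.003 0.066 0 0.009 0 0.002 0;0.003 0.066 0 0.009 0 0.002 0")

```text
clock: 20.45
tcp_pos: [0.5941, 0.0092, 0.0626]
orientation: [1.231, 1.313, -1.113]
contact_force: [-7.8, 5.2, 19.9]
grip_width: 0.0155
```

Run:
```python
from h import *
st(); bar(); print(get_obs()["moment"])
im=grab_frame("scene"); cv2.imwrite("pics/s13c.png",cv2.resize(im[200:290,310:430],(800,600),interpolation=cv2.INTER_CUBIC))
for a in (.16,.12,.08,.04,0): rel(*arc(a,-.003))
```

```text
t 20.45 tcp [0.5941 0.0092 0.0626] yaw 3.78 xaxis [-0.005  0.098 -0.995] J [ 0.33  0.61 -0.52  1.85  0.28  0.76 -0.26] F [-7.8  5.2 19.9] w 0.0155
bar a 0.201 tip s 0.067 z 0.0252 lat 0.0008
[1.26868875 1.82305738 0.33180827]
row: [ 0.     0.042 -0.002] [ 0.0064 -0.0007  0.0008] deg 2.4 mm 6.5
row: [ 0.     0.082 -0.002] [ 0.0098 -0.0008  0.002 ] deg 4.7 mm 10.0
row: [ 0.     0.122 -0.002] [ 0.0133 -0.0008  0.003 ] deg 7.0 mm 13.6
row: [ 0.     0.162 -0.002] [ 0.0168 -0.0008  0.0038] deg 9.3 mm 17.2
row: [ 0.     0.202 -0.002] [ 0.0203 -0.0008  0.0045] deg 11.5 mm 20.8
```

View pics/s13c.png

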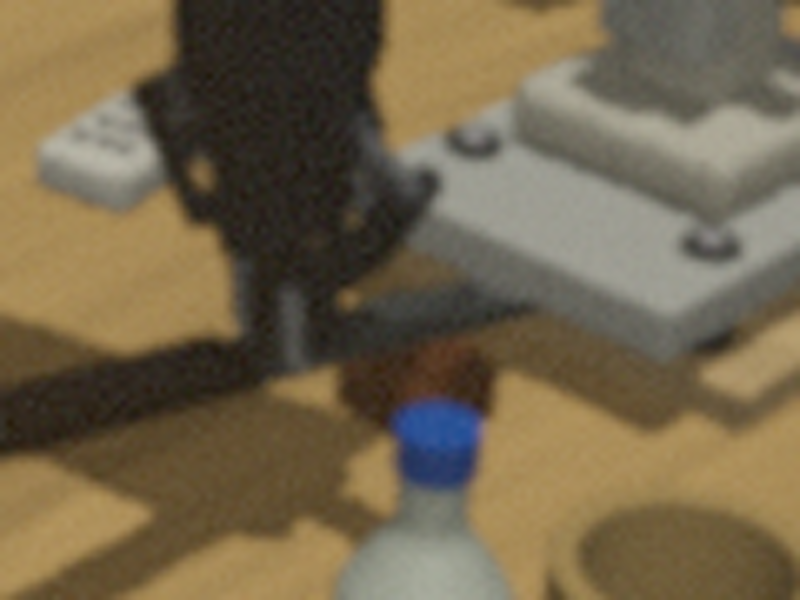

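```bash
python3 - <<'E'
from h import *
tip,bx,bz=bar(); C=cam("scene"); o,p,Rm=now()
P=lambda q:((proj("scene",q,C)-[310,200])*6.667).round(0)
print("pred bar end/mid",P(p),P(p-bx*.1),P(p+bx*.1))
e=np.array([np.cos(np.radians(3.8)),np.sin(np.radians(3.8)),0])
for h in(0,.005,.01,.015): print(h,P(B+N*.0505+e*.08+[0,0,.032+h]),P(B+N*.0505+e*.08+[0,0,.056+h]))
E
python3 - <<'E'
import cv2,numpy as np
a=cv2.imread("pics/s12c.png");b=cv2.imread("pics/s13c.png")
cv2.imwrite("pics/cmp.png",cv2.resize(np.hstack([a[150:450,500:800],b[150:450,500:800]]),(800,400)))
E
```

```text
bar a 0.202 tip s 0.067 z 0.0252 lat 0.0008
pred bar end/mid [286. 346.] [100. 397.] [449. 300.]
0 [662. 369.] [669. 316.]
0.005 [664. 358.] [671. 305.]
0.01 [665. 347.] [672. 294.]
0.015 [667. 336.] [674. 282.]
```

View pics/cmp.png

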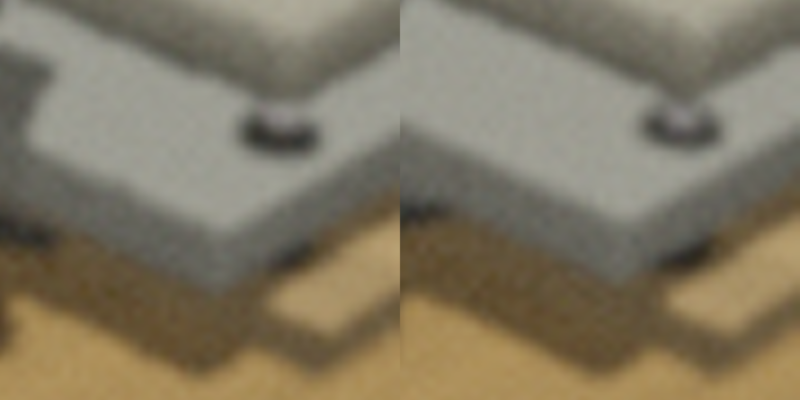

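Lip corner rose ~3.5 mm (crop row 370→358 area), and the bar matches its predicted line. Continuing to press.

Call:
apply_moves(series="0 0.02 -0.002 0.004 0 0.0004 0;0 0.042 -0.002 0.0064 0 0.0008 0;0 0.062 -0.002 0.008 0 0.0014 0;0 0.082 -0.002 0.0098 0 0.002 0;0 0.1 -0.002 0.0115 0 0.0025 0;0 0.122 -0.002 0.0133 0 0.003 0;0 0.14 -0.002 0.015 0 0.0034 0;0 0.162 -0.002 0.0168 0 0.0038 0;0 0.162 -0.002 0.0168 0 0.0038 0")

```text
clock: 21.62
tcp_pos: [0.5943, 0.0064, 0.0472]
orientation: [1.343, 1.435, -1.033]
contact_force: [-12.3, 0.3, 34.7]
grip_width: 0.0155
```

Run:
```python
from h import *
st(); bar(); print(get_obs()["moment"])
im=grab_frame("scene"); cv2.imwrite("pics/s14c.png",cv2.resize(im[200:290,310:430],(800,600),interpolation=cv2.INTER_CUBIC))
for a in (.0,-.03,-.06): rel(*arc(a,-.003))
```

```text
t 21.62 tcp [0.5943 0.0064 0.0472] yaw 3.78 xaxis [-0.018  0.257 -0.966] J [ 0.48  0.69 -0.62  1.83  0.18  0.74 -0.09] F [-12.3   0.3  34.7] w 0.0155
bar a 0.04 tip s 0.0683 z 0.0341 lat 0.0008
[1.7485255  2.84757381 0.92339197]
row: [-0.     0.04   0.001] [ 0.0051 -0.0008  0.001 ] deg 2.3 mm 5.3
row: [-0.     0.07   0.001] [ 0.0073 -0.0008  0.0018] deg 4.0 mm 7.6
row: [-0.     0.1    0.001] [ 0.0096 -0.0008  0.0025] deg 5.7 mm 9.9
```

View pics/s14c.png

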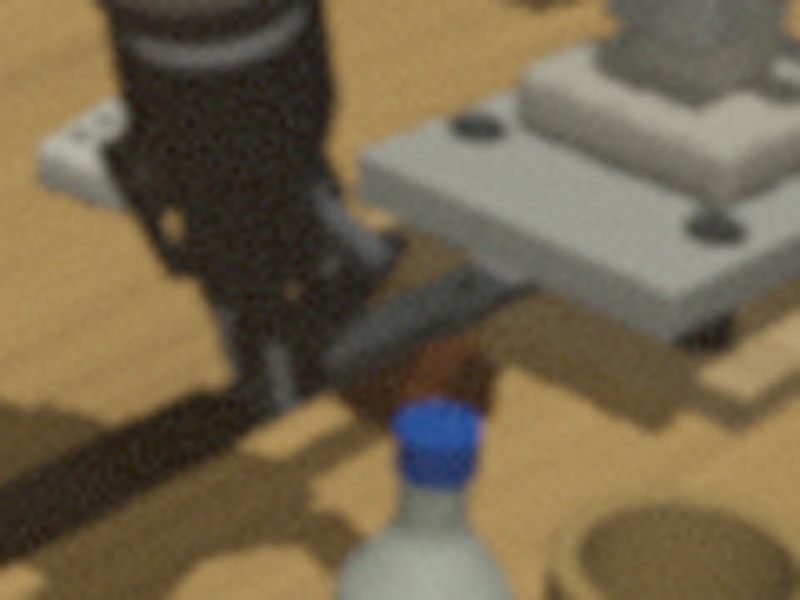

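The lip corner is now at about (667,338), roughly 13–14 mm up. I'll add a little margin.

Call:
apply_moves(series="0 0.02 0 0.003 0 0.0005 0;0 0.035 0 0.005 0 0.001 0;0 0.035 0 0.005 0 0.001 0")

```text
clock: 22.05
tcp_pos: [0.5949, 0.0061, 0.0429]
orientation: [1.366, 1.46, -1.013]
contact_force: [-13.1, -2.8, 42.6]
grip_width: 0.0159
```

Run:
```python
from h import *
st(); bar()
im=grab_frame("scene"); cv2.imwrite("pics/s15c.png",cv2.resize(im[200:290,310:430],(800,600),interpolation=cv2.INTER_CUBIC))
for a,o in ((.06,.004),(.14,.006),(.2,.006)): rel(*arc(a,o))
```

```text
t 22.05 tcp [0.5949 0.0061 0.0429] yaw 3.79 xaxis [-0.019  0.29  -0.957] J [ 0.51  0.71 -0.64  1.83  0.16  0.74 -0.06] F [-13.1  -2.8  42.6] w 0.0159
bar a 0.006 tip s 0.0682 z 0.0351 lat 0.0013
row: [-0.    -0.054 -0.   ] [-0.0105 -0.0013 -0.0046] deg 3.1 mm 11.6
row: [-0.    -0.134 -0.   ] [-0.0189 -0.0013 -0.0084] deg 7.7 mm 20.7
row: [-0.    -0.194 -0.   ] [-0.0235 -0.0013 -0.0112] deg 11.1 mm 26.1
```

View pics/s15c.png

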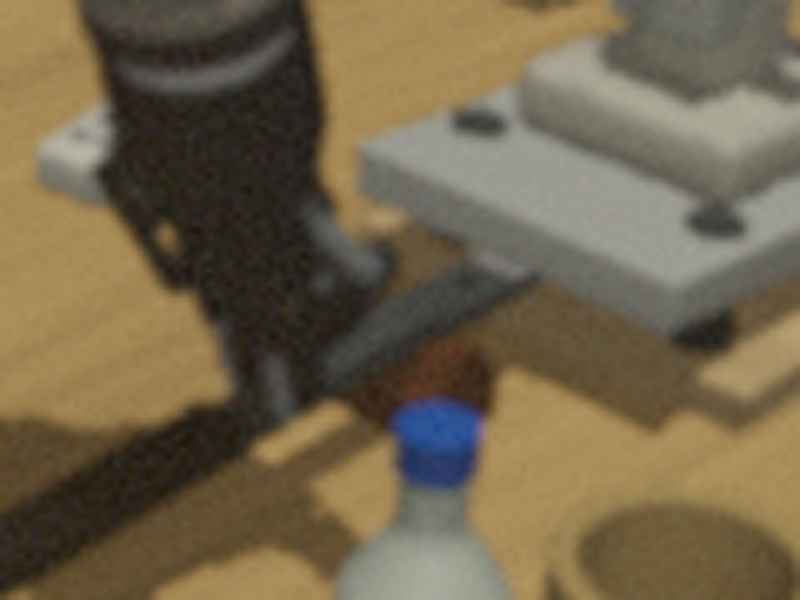

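Edge is up ~16 mm. Unload, then draw the bar out.

Run:
```python
from h import *
rel(*arc(.06,.001)); rel(*arc(.12,.002)); rel(*arc(.16,.003))
p,Rt=arc(.16,.003); bx=-Rd(YAW,-.16)[:,2]
for d in (.04,.09,.13): rel(p-bx*d+[0,0,.1*d],Rt)
```

```text
row: [-0.    -0.054 -0.   ] [-0.0077 -0.0013 -0.0037] deg 3.1 mm 8.6
row: [-0.    -0.114 -0.   ] [-0.0135 -0.0013 -0.0064] deg 6.5 mm 15.0
row: [-0.    -0.154 -0.   ] [-0.0176 -0.0013 -0.0085] deg 8.8 mm 19.6
row: [-0.    -0.154 -0.   ] [-0.039  -0.0013  0.0263] deg 8.8 mm 47.0
row: [-0.    -0.154 -0.   ] [-0.0657 -0.0013  0.0698] deg 8.8 mm 95.9
row: [-0.    -0.154 -0.   ] [-0.0871 -0.0013  0.1046] deg 8.8 mm 136.1
```

Call:
apply_moves(series="0 -0.054 0 -0.0085 -0.001 -0.0037 0;0 -0.114 0 -0.0145 -0.001 -0.0064 0;0 -0.154 0 -0.0186 -0.001 -0.0085 0;0 -0.154 0 -0.0186 -0.001 -0.0085 0;0 -0.154 0 -0.0186 -0.001 -0.0085 0")

```text
clock: 22.72
tcp_pos: [0.5923, 0.0069, 0.0573]
orientation: [1.26, 1.346, -1.098]
contact_force: [1.1, 1.9, -2.6]
grip_width: 0.0154
```

Run:
```python
from h import *
st(); tip,bx,bz=bar()
im=grab_frame("scene"); cv2.imwrite("pics/s16c.png",cv2.resize(im[200:290,310:430],(800,600),interpolation=cv2.INTER_CUBIC))
o,p,Rm=now()
for d in (.04,.09,.13): rel(p-bx*d+[0,0,.1*d],Rm)
```

```text
t 22.73 tcp [0.5923 0.0069 0.0573] yaw 3.65 xaxis [-0.011  0.139 -0.99 ] J [ 0.37  0.63 -0.54  1.85  0.25  0.75 -0.21] F [ 1.1  1.9 -2.6] w 0.0154
bar a 0.16 tip s 0.0662 z 0.026 lat -0.0009
row: [0. 0. 0.] [-0.0158  0.      0.0377] deg 0.0 mm 40.8
row: [0. 0. 0.] [-0.0355  0.      0.0847] deg 0.0 mm 91.9
row: [0. 0. 0.] [-0.0513  0.      0.1224] deg 0.0 mm 132.7
```

View pics/s16c.png

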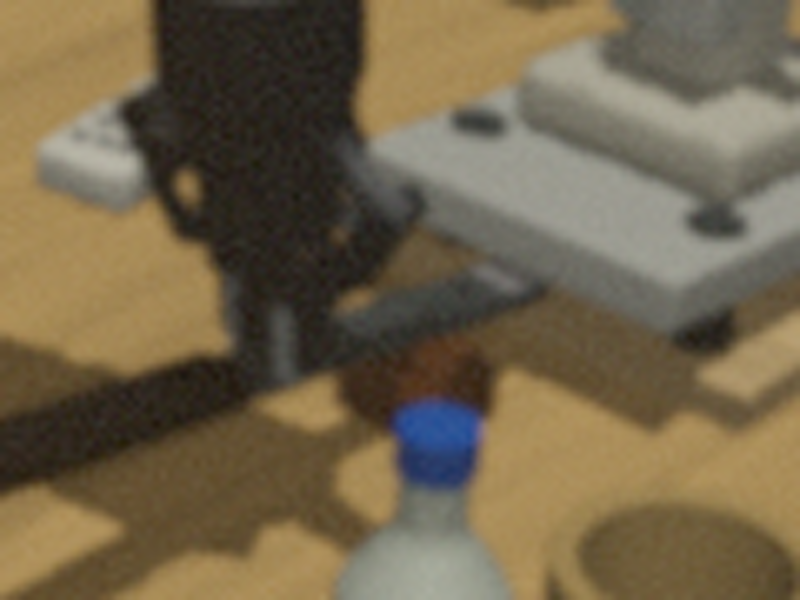

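The base stays up with the bar free under it. Drawing out.

Call:
apply_moves(series="0 0 0 -0.003 0 0 0;0 0 0 -0.011 0 0.018 0;0 0 0 -0.019 0 0.038 0;0 0 0 -0.028 0 0.06 0;0 0 0 -0.039 0 0.085 0;0 0 0 -0.055 0 0.122 0;0 0 0 -0.055 0 0.122 0;0 0 0 -0.055 0 0.122 0")

```text
clock: 23.78
tcp_pos: [0.6002, -0.1223, 0.0951]
orientation: [1.26, 1.345, -1.099]
contact_force: [-0.4, 0.9, -4.4]
grip_width: 0.0157
```

Run:
```python
from h import *
st(); tip,bx,bz=bar()
im=grab_frame("scene"); cv2.imwrite("pics/s17.png",im)
rel((.50,-.16,.1),Rd(3.8,.30)); rel((.50,-.16,.008),Rd(3.8,.30))
```

```text
t 23.77 tcp [ 0.6002 -0.1223  0.0951] yaw 3.57 xaxis [-0.012  0.138 -0.99 ] J [ 0.57  0.62 -0.55  1.76  0.23  0.88  0.02] F [-0.4  0.9 -4.4] w 0.0157
bar a 0.161 tip s -0.0633 z 0.0636 lat -0.0014
row: [-0.003  0.16   0.002] [-0.0092 -0.1025  0.0314] deg 9.2 mm 107.6
row: [-0.003  0.16   0.002] [ 0.082  -0.1023  0.0442] deg 9.2 mm 138.3
```

View pics/s17.png

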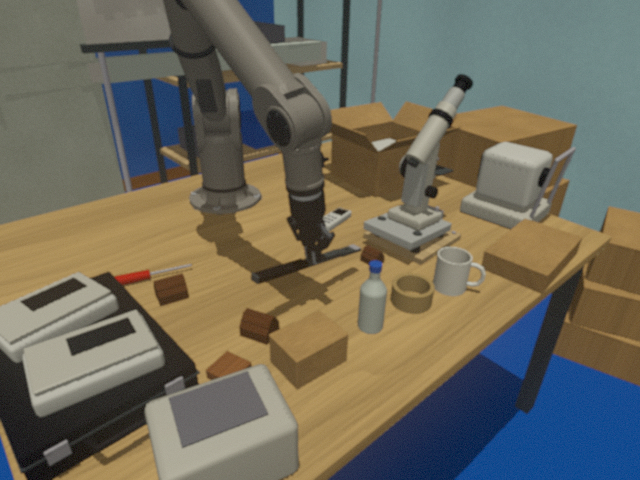

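Call:
apply_moves(series="-0.003 0.08 0.002 -0.01 -0.05 0.015 0;-0.003 0.16 0.002 -0.009 -0.102 0.031 0;-0.003 0.16 0.002 -0.009 -0.102 0.031 0;-0.003 0.16 0.002 0.03 -0.102 0.037 0;-0.003 0.16 0.002 0.06 -0.102 0.041 0;-0.003 0.16 0.002 0.07 -0.102 0.0425 0;-0.003 0.16 0.002 0.07 -0.102 0.0425 0")

```text
clock: 24.7
tcp_pos: [0.5011, -0.1589, 0.0202]
orientation: [1.368, 1.465, -1.009]
contact_force: [0.6, 0.5, -5.0]
grip_width: 0.0151
```

Run:
```python
from h import *
st(); tip,bx,bz=bar()
cv2.imwrite("pics/s18.png",grab_frame("scene"))
rel((.50,-.16,.007),Rd(3.8,.30))
```

```text
t 24.7 tcp [ 0.5011 -0.1589  0.0202] yaw 3.9 xaxis [-0.02   0.295 -0.955] J [ 0.82  0.69 -0.61  1.93  0.14  0.73  0.26] F [ 0.6  0.5 -5. ] w 0.0151
bar a 0.0 tip s -0.09 z 0.0132 lat -0.1035
row: [ 0.002  0.001 -0.001] [ 0.0131 -0.0018  0.0047] deg 0.1 mm 14.0
```

View pics/s18.png

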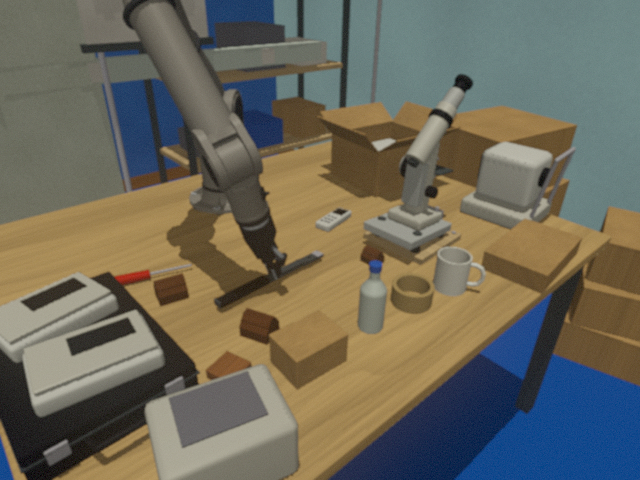

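Call:
apply_moves(series="0 0 0 0.006 0 0.002 0;0 0 0 0.01 0 0.003 0;0 0 0 0.0125 0 0.004 0;0 0 0 0.0125 0 0.004 0;0 0 0 0.0125 0 0.004 1;0 0 0 0.0125 0 0.004 1;0 0 0 0.0125 0 0.004 1;0 0 0 0.0125 0 0.004 1;0 0 0 -0.03 0 0.004 1;0 0 0 -0.09 0 0.004 1;0 0 0 -0.15 0 0.004 1;0 0 0 -0.15 0 0.004 1")

```text
clock: 26.25
tcp_pos: [0.507, -0.2101, 0.1668]
orientation: [1.37, 1.453, -1.009]
contact_force: [0.5, 0.4, -1.1]
grip_width: 0.0855
```

Run:
```python
from h import *
st()
cv2.imwrite("pics/s19.png",grab_frame("scene"));cv2.imwrite("pics/t19.png",grab_frame("top"));cv2.imwrite("pics/w19.png",grab_frame("wrist"))
```

```text
t 26.25 tcp [ 0.507  -0.2101  0.1668] yaw 3.68 xaxis [-0.011  0.29  -0.957] J [ 0.94  0.52 -0.68  1.79  0.05  1.04  0.35] F [ 0.5  0.4 -1.1] w 0.0855
```

View pics/s19.png

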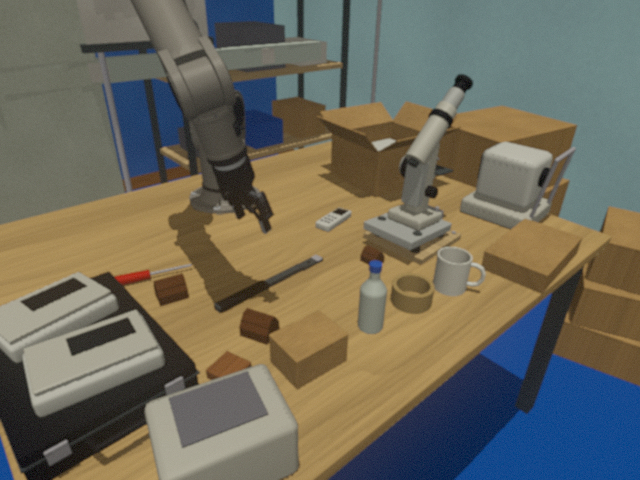

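View pics/t19.png

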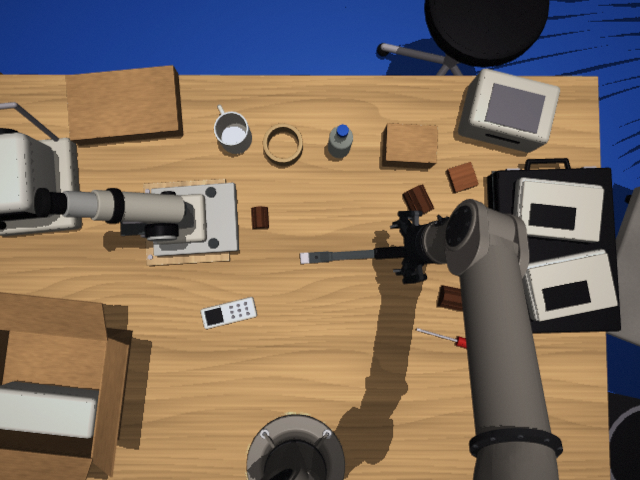

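The bar lies flat, with its toe at top px (302,258). The block stands at (260,217), clear of it, and the bystanders look unmoved. A last check of lip height and bystander motion.

Run:
```python
from h import *
a=cv2.imread("pics/scene0.png");b=cv2.imread("pics/s19.png")
c=np.hstack([cv2.resize(x[215:275,360:440],(400,300),interpolation=cv2.INTER_CUBIC) for x in(a,b)])
C=cam("scene"); e=np.array([np.cos(np.radians(3.8)),np.sin(np.radians(3.8)),0])
cv2.imwrite("pics/lip.png",c)
for h in(0,.01,.013,.016,.02): print(h,((proj("scene",B+N*.0505+e*.08+[0,0,.032+h],C)-[360,215])*5).round(1),((proj("scene",B+N*.0505+e*.08+[0,0,.056+h],C)-[360,215])*5).round(1))
# feature motion of base corner by template + bystander checks in top
t0=cv2.imread("pics/top0.png");t1=cv2.imread("pics/t19.png")
for n,(u,v) in dict(mug=(231,133),tape=(282,145),bottle=(340,140),carton=(410,145),packing=(461,177),remote=(228,313),bigblock=(418,195)).items():
    T=t0[v-18:v+18,u-18:u+18]; r=cv2.matchTemplate(t1[v-28:v+28,u-28:u+28],T,cv2.TM_CCOEFF_NORMED); _,m,_,l=cv2.minMaxLoc(r); print(n,(l[0]-10,l[1]-10),round(m,2))
for n,(u,v) in dict(screwdriver=(140,276)).items():
    T=a[v-14:v+14,u-25:u+25]; r=cv2.matchTemplate(b[v-24:v+24,u-35:u+35],T,cv2.TM_CCOEFF_NORMED); _,m,_,l=cv2.minMaxLoc(r); print(n,(l[0]-10,l[1]-10),round(m,2))
```

```text
0 [246.7 202.1] [252. 162.]
0.01 [248.9 185.5] [254.2 145.1]
0.013 [249.5 180.5] [254.9 140. ]
0.016 [250.2 175.5] [255.6 134.9]
0.02 [251.1 168.8] [256.5 128. ]
mug (0, 0) 1.0
tape (0, 0) 1.0
bottle (0, 0) 1.0
carton (0, 0) 1.0
packing (0, 0) 1.0
remote (0, 0) 1.0
bigblock (0, 0) 0.95
screwdriver (0, 0) 0.94
```

View pics/lip.png

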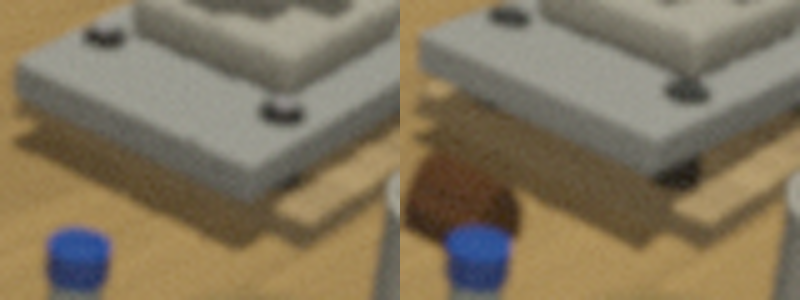

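The lower corner went from row ~200 to ~173, which is about 16 mm up. All bystander shifts are 0 px. Handing in.

```bash
python3 -c "
from bench import *
print(hand_in())"
```

```text
the job is handed in; nothing more can be done
None
```

I levered the lensmeter's base edge up about 16 mm, drew the bar out and laid it flat clear of the instrument. I then handed the job in at about 26 s of the 72 s. The hand-in reports no verdict.

**What I did:**
- I picked the smallest of the three roof-shaped blocks and stood it about 50 mm out from the base edge, parallel to it.
- I set the bar down once and regrasped it with the hand tilted about 0.3 rad. My first grip would have leaned the hand to within roughly 15 mm of the tube.
- I put the toe about 13–18 mm under the edge and pressed along an arc about the block's crest. The wrist force stayed below about 45 N.

**Last checks:**
- **Edge height:** in the scene picture the lower corner moved from row ~200 to ~173 of the enlarged crop, about 16 mm. It stayed there after the bar came out; 10 mm was needed.
- **Bar:** it lies flat at about (0.50, −0.16), roughly 0.3 m from the edge, with the gripper open and withdrawn.
- **Bystanders:** all seven showed zero pixel shift from the first pictures, and so did the nearest look-alike block. I did not check the third block this way.

**Where measurements disagreed:** the cameras differed by 2–3 mm on the edge and block positions, which is about the stated calibration error, so I used values in between. I had no contact readings between individual parts. That the bar bore on both block and edge, and that the instrument was not touched, I inferred from the wrist force, the geometry and the pictures.

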